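# Check a welding shade glass against the inspection light

## Robot

A 6-joint arm with a two-finger parallel gripper is mounted at the origin on the work surface. World frame = base frame: x ahead of the robot, y to its left, z up, the work surface at z = 0. Lengths are in m, angles in rad, forces in N, time in s.
With the tool pointing down it reaches from about 0.35 to 0.875 m from the base axis. Payload 4.2 kg.
Tool frame: the origin (TCP) lies midway between the tips of the shut fingers; the grasp point (between the pads) lies arm.pinch_z behind it (arm.pinch_z is the distance from the TCP to the grasp point, in m); y points along the fingers, z is the direction in which the jaws open and shut, and the axes are right-handed (so a half turn about y gives the same grasp; the last joint's range is limited). The gripper opens to 87 mm and grips with 3 to 60 N. Pads are 19 mm wide; open, the fingers measure 117 mm over their backs; the gripper's body (75 mm by 190 mm) begins 51 mm behind the grasp point.
Start: joints at [1.478, 0.385, 0.008, 0, -1.194, -0.259], TCP at [0.215, 0.587, 0.223] pointing down, gripper open.
Joint ranges: [-3.14, 3.14], [-1.21, 2.06], [-1.07, 1.41], [-3.16, 2.05], [-2.99, -0.16], [-3.1, 3.1]. Speed limits (rad/s): [2.79, 2.79, 3.14, 3.14, 3.14, 3.14].

## Interface

Orientations are given as a unit quaternion [w, x, y, z].
In Python, from cell import arm gives the robot as it stands.
- The arm moves only by the tool apply_moves, never from a script. Its argument "moves" is a list of rows, each an object of numbers: "x", "y", "z": the shift along the tool's x, y, z in m; "twist": the turn about the tool's y in rad; "claw": the closure, from -1 (fully open) to 1 (shut). In form: [{"x": .., "y": .., "z": .., "twist": .., "claw": ..}, ...]. A call has 1 to 12 rows; each row shifts and turns the commanded pose from where the row before left it, along the tool's axes as they then stand; what a row does not reach is not made up. A row lasts 1/10 s, in which the tool goes at most 50 mm and 8.59 degrees, less where a joint would pass 70% of its speed; a pose out of reach is approached as far as the arm can. A call with a gripper value outside its range is refused whole. The fingers move at their own pace and stop on an object; "grip_force" is the grip in N (left out, the last holds). Time passes only in rows, so rows that do not move let the fingers close. It gives the time, the measured TCP pose, the force and the opening at its end, in the units of the state.
- arm.read_state(): the state, without advancing time (a new reading comes with each control period).
- arm.grab_frame(name): name is "scene" or "side" or "wrist"; returns a dict with "image" (400x640x3 uint8, red, green, blue), "depth" (400x640 float32, m along the optical axis (not along the pixel's ray), 0 where there is no reading), "mtx" (3x3 intrinsics, pixels), "eye" and "rotation" of the camera in the world; the wrist camera has in their place "hand_eye" (4x4, takes a point from camera to tool coordinates, whose origin is the TCP and whose axes are the tool frame's). Camera axes: x right, y down, z forward; pixel columns grow to the right and rows downward; lengths in m; the calibration is good to about 2 mm. A picture is of the moment at which its call begins: read the wrist's pose just before it.
- arm.sign_off(): hands the job in, once; it reports no verdict.
The state is a dict: "clock": time; "joints": joint angles; "joint_vel": joint speeds; "effort": joint torques, N m; "position": TCP position; "eef_rot": TCP orientation; "contact_force": force on the tool from outside, world axes, zero at the start; "moment": the same for the moment, N m; "finger_gap": finger opening in m.
Only numpy, scipy, OpenCV 4.12 (cv2) and the standard library are available. Lean on these libraries where they do the work, as an engineer would, in place of code of your own. Each camera call takes 0.05 s, during which the arm holds its last target.

## Task

Raise the lid of the inspection light to about 70 degrees, a little short of upright, and leave it standing there; then lift the flap of the blue lens case and draw out the dark shade plate with the orange tab. Hold that plate up for inspection: upright, flat side towards the light, at the height of the lit face and centred on it, about 20 cm in front of it (on the robot's side). Finish while still holding it there, with nothing else touching it; leave the plate with the white tab in the case and everything else on the bench where it is.

Things in the scene. Friction and masses are not known exactly. Their poses are not given: they have to be found in the camera images.
- inspection_light: Grey inspection light, fixed to the bench, shaped like a thick laptop: a base 205 x 250 x 46 mm with a flat black lid, 236 mm wide, hinged along the base's far side. Origin: on the bench, below the middle of the lid and near the middle of the base (base from x = -0.085 to 0.12). Its -x axis points to the front (towards the robot, within 0.25 rad), z up. The black lid's underside is the cream-white lit face.
- light_lid (a joint): Opening angle of the light's lid in rad: 0 shut (level), pi/2 upright, at most 2.0. Starts between 0.05 and 0.3. Stiff friction hinge: it stays wherever it is left; moving it takes 5 to 7 N at the bar.
- light_bar (a point): Middle of the light lid's steel pull bar: a round bar 10 mm thick, 90 mm long, parallel to the hinge, standing 40 mm clear of the lid's free edge, on two stubs at its ends (room for a finger between bar and lid; it turns easily between two fingers). It swings on a radius of 230 mm about the hinge; about 60 mm above the bench with the lid shut. Axes turn with the lid.
- light_hinge (a point): Middle of the light's hinge line, 55 mm above the bench and 100 mm behind (+x of) the inspection_light origin; fixed. The hinge line runs along the light's y axis. The bar lies level with it (5 mm higher) when the lid is shut.
- light_face (a point): Centre of the lit face (160 x 208 mm), on the lid's underside, 100 mm from the hinge line.
- lens_case: Blue open-topped lens case, fixed to the bench, 125 (x) x 160 (y) mm, walls 80 mm high and 4 mm thick, covered by a blue hood-shaped flap with a yellow patch. Origin: centre of its underside; -x to the front (towards the robot, within 0.25 rad), z up. Inside, two slots along x, at y = +0.038 and y = -0.038, 12 mm wide and 66 mm high, floor 4 mm thick, each hold a plate standing on edge.
- case_flap (a joint): Opening angle of the case's flap in rad: 0 shut, at most 1.75. Light, free hinge along the far (+x) rim: it falls shut if let go below about 1.0 rad and falls fully open, behind the case, from above about 1.3; it takes about 2 N to lift. The flap is a hood 129 x 168 x 54 mm; its top is 134 mm above the bench when shut. Always starts shut.
- flap_bar (a point): Middle of the flap's steel pull bar: round, 10 mm thick, 90 mm long, parallel to the hinge, 40 mm in front of the flap's front wall, on two stubs at its ends; 110 mm above the bench when shut. It swings about the hinge at a radius of 171 mm (168 mm in front of and 30 mm above the hinge line when shut). Axes turn with the flap.
- flap_hinge (a point): Middle of the flap's hinge line, 80 mm above the bench, 62.5 mm behind (+x of) the lens_case origin; fixed; it runs along the case's y axis.
- shade_plate: The wanted plate: dark green welding glass in a black frame 110 (x) x 8 (y) x 90 (z) mm with an ORANGE grip tab on top. About 130 g. Origin: middle of its lower edge; y is square to the glass, z up. Stands in one of the two slots of the case (either one), hidden by the flap.
- shade_tab (a point): Middle of the shade plate's orange grip tab, 105 mm above its lower edge. The tab is 36 (x) x 12 (y) x 30 (z) mm; in the case it sticks out above the walls and is free on both flat sides.
- shade_centre (a point): Centre of the shade plate's glass, 45 mm above its lower edge and 60 mm below the tab's middle.
- clear_plate: The other plate, of the same shape and size but with clear glass and a WHITE tab, in the other slot. To be left in its place.
- chipping_hammer: Bystander: a hammer lying on the bench at the left. Leave it alone.
- wire_brush: Bystander: a brush lying at the right. Leave it alone.
- angle_offcut: Bystander: a steel angle offcut, 120 x 40 x 40 mm, lying in the middle, near the gap between the light and the case. Leave it alone.
- wood_block: Bystander: a wooden block, 140 x 70 x 30 mm, at the right. Leave it alone.
- rod_tin: Bystander: an open aluminium tin, 70 mm wide and 110 mm high, with rods standing 190 mm high, at the left. Leave it alone.
- spray_can: Bystander: a closed can with a green label, 60 mm wide, 170 mm high, at the left. Leave it alone.
Not all that is in view belongs to the job. What is shaped like the lens_case but pink or turquoise is not meant.

How it is judged:
On the way, in this order (a step that is already met when the one before it is completed fails the run):
1. the light's lid stands at about 70 degrees (60 to 80) (value of joint light_lid between 1.047 and 1.396 rad and velocity of joint light_lid below 0.15 rad/s), for 0.3 s.
2. the case's flap is lifted (beyond 52 degrees) with the shade plate still in the case (value of joint case_flap above 0.9 rad and z of shade_centre in the frame of lens_case below 0.09 m), for 0.1 s.
3. the shade plate is drawn up clear of the case in the gripper (z of shade_centre in the frame of lens_case above 0.135 m and contact force between the fingers and shade_plate above 1 N), for 0.2 s.
At the end, for the whole second after the job is handed in: Lid at 60-80 deg. Shade plate held still by the fingers alone, glass centre 60-220 mm in front of the light's origin, within 60 mm sideways, 85-240 mm above the bench, upright within 15 deg, facing the light within 20 deg. White-tabbed plate still in the case (value of joint light_lid between 1.047 and 1.396 rad and contact force between the fingers and shade_plate above 1 N and x of shade_centre in the frame of inspection_light between -0.22 and -0.06 m and y of shade_centre in the frame of inspection_light between -0.06 and 0.06 m and z of shade_centre in the frame of inspection_light between 0.085 and 0.24 m and angle between shade_plate's own z axis and vertical below 0.26 rad and angle between the y axis of shade_plate and the x axis of inspection_light, either way round below 0.35 rad and linear speed of shade_plate below 0.03 m/s and contact force between shade_plate and lens_case below 0.3 N and contact force between shade_plate and inspection_light below 0.3 N and contact force between shade_plate and clear_plate below 0.3 N and distance between clear_plate and lens_case below 0.06 m); the arm keeps its last pose, push and grip.
It fails at once if a bystander is pushed more than 40 mm (distance of any of chipping_hammer, wire_brush, angle_offcut, wood_block, rod_tin, spray_can from where it was at the start of the episode above 0.04 m).
It fails at once if the white-tabbed plate is lifted out of its slot (moved more than 30 mm) (distance of clear_plate from where it was at the start of the episode above 0.03 m).
It also fails if it takes over 72 s, if anything falls off the work surface, if the arm or the gripper's body presses on something with over 40 N, if the wrist force passes 120 N, or if a joint passes its speed limit or range.

## Working session

There is one attempt and no reset: what is moved stays moved. The work goes in short steps, Python scripts to look and compute and a tool call to move; the robot and the scene stay as the last step left them, time stands still between calls to the robot, and variables do not carry over. Pictures are saved under pics/ and viewed, and the job is handed in when it is done.

Besides the shell and the picture viewer there is one more tool, called after "Emit:" as name(argument=value, ...) on one line, values as JSON. apply_moves: Moves the arm, as the interface text tells. Its arguments: {"type":"object","properties":{"moves":{"type":"array","items":{"type":"object","properties":{"x":{"type":"number"},"y":{"type":"number"},"z":{"type":"number"},"twist":{"type":"number"},"claw":{"type":"number"}}}},"grip_force":{"type":"number"}},"required":["moves"]}

```bash
ls; mkdir -p pics; python3 - <<'E'
from cell import arm
import numpy as np,cv2
s=arm.read_state();print(s); print(arm.pinch_z)
for n in ["scene","side","wrist"]:
    f=arm.grab_frame(n)
    cv2.imwrite(f"pics/{n}0.png",f["image"][:,:,::-1])
    np.savez(f"pics/{n}0.npz",**{k:v for k,v in f.items()})
    print(n,{k:np.round(v,4).tolist() for k,v in f.items() if k not in("image","depth")})
E
```

```text
pics
{'clock': 0.0, 'joints': array([ 1.47758018e+00,  3.85549403e-01,  6.65436921e-03, -4.97271583e-04,
       -1.19399224e+00, -2.58574891e-01]), 'joint_vel': array([-1.64307430e-04, -6.10533336e-04, -4.77521156e-04, -6.64465519e-04,
        4.55085215e-04, -7.07208335e-05]), 'effort': array([-7.75212866e-04, -3.90666282e+01,  1.87402028e+01,  4.21972767e+00,
        1.09022402e-02, -1.94637232e-04]), 'position': array([0.21515398, 0.58617223, 0.22147534]), 'eef_rot': array([ 0.12390214, -0.12369854, -0.6954343 ,  0.69693476]), 'contact_force': array([ 0.34018802,  0.01502633, -0.71489984]), 'moment': array([0.01009289, 0.00389067, 0.03360856]), 'finger_gap': 0.08716087541721323}
0.0187
scene {'mtx': [[449.3187, 0.0, 314.2915], [0.0, 449.3187, 197.3235], [0.0, 0.0, 1.0]], 'eye': [1.7295, 0.0269, 1.012], 'rotation': [-0.3207, 0.6268, 0.6369, -0.3141]}
side {'mtx': [[449.1039, 0.0, 315.4921], [0.0, 449.1039, 198.9276], [0.0, 0.0, 1.0]], 'eye': [0.1514, -1.0676, 0.8999], 'rotation': [-0.4492, 0.8793, -0.1371, 0.0788]}
wrist {'mtx': [[358.7464, 0.0, 317.6408], [0.0, 358.7464, 197.5448], [0.0, 0.0, 1.0]], 'hand_eye': [[-0.0012, 0.9647, 0.2633, -0.0717], [-0.0012, -0.2633, 0.9647, -0.1605], [1.0, 0.0009, 0.0015, -0.0007], [0.0, 0.0, 0.0, 1.0]]}
```

View pics/scene0.png

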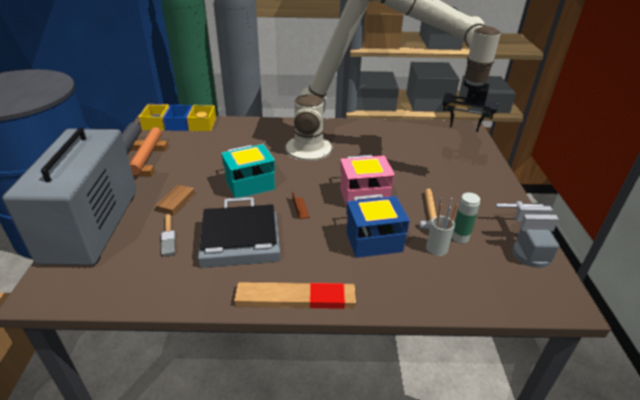

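View pics/side0.png

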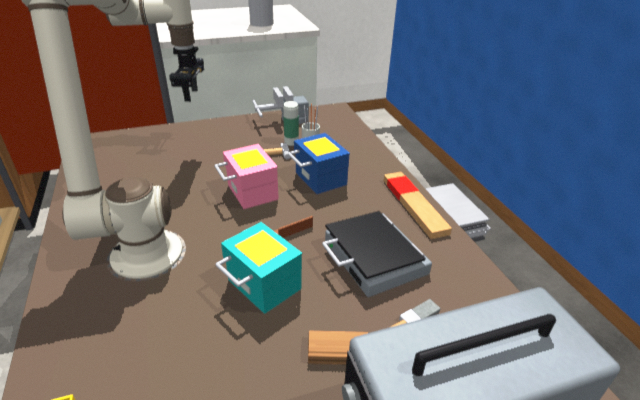

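View pics/wrist0.png

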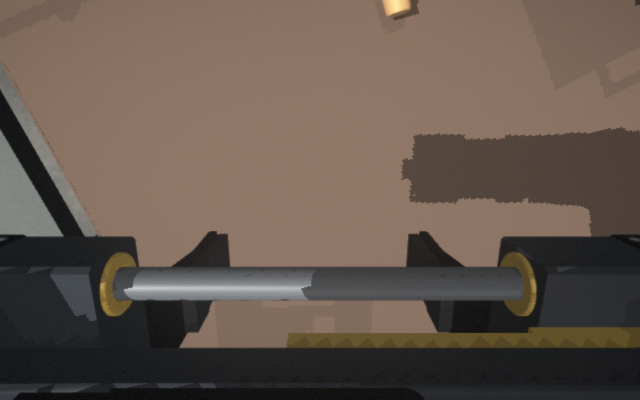

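The scene picture (from the far side, looking back at the robot) shows the light at about (238,235) with its bar at (240,203). The blue case is at (377,225), with the pink decoy behind it at (366,178) and the teal one at (248,170). In the side view the light is at (375,250) and the blue case at (320,160). Next I'll measure positions from depth.

```bash
cat > h.py <<'E'
from cell import arm
import numpy as np,cv2
from scipy.spatial.transform import Rotation as R
def rot(q): q=np.asarray(q); return R.from_quat([q[1],q[2],q[3],q[0]]).as_matrix()
def grab(n,save=None):
    s=arm.read_state(); f=dict(arm.grab_frame(n))
    if n=="wrist":
        T=np.eye(4);T[:3,:3]=rot(s["eef_rot"]);T[:3,3]=s["position"]
        M=T@f["hand_eye"]; f["Rm"]=M[:3,:3]; f["eye"]=M[:3,3]
    else: f["Rm"]=rot(f["rotation"])
    if save: cv2.imwrite(f"pics/{save}.png",f["image"][:,:,::-1])
    v,u=np.mgrid[:400,:640]; K=f["mtx"]
    d=np.stack([(u-K[0,2])/K[0,0],(v-K[1,2])/K[1,1],np.ones_like(u)],-1)
    f["ray"]=d@f["Rm"].T; f["P"]=f["eye"]+f["ray"]*f["depth"][...,None]
    f["ok"]=f["depth"]>0
    f["hsv"]=cv2.cvtColor(f["image"],cv2.COLOR_RGB2HSV)
    return f
def rect(P):
    r=cv2.minAreaRect(P[:,:2].astype(np.float32)); b=cv2.boxPoints(r); return r,b
E
python3 - <<'E'
from h import *
for n in ["scene","side"]:
    f=grab(n); P=f["P"]; H=f["hsv"]; ok=f["ok"]
    print(n)
    hu,sa,va=H[...,0].astype(int),H[...,1],H[...,2]
    # yellow patches
    m=(hu>20)&(hu<35)&(sa>150)&(va>150)&ok&(P[...,2]>0.1)&(P[...,2]<0.17)
    N,L,S,C=cv2.connectedComponentsWithStats(m.astype(np.uint8))
    for i in range(1,N):
        if S[i,4]>100:
            Q=P[L==i]; print("yellow",S[i],Q.mean(0).round(4),rect(Q)[0])
    # blue
    m=(hu>105)&(hu<125)&(sa>120)&ok&(P[...,0]>.3)&(P[...,0]<1.0)&(abs(P[...,1])<.45)&(P[...,2]>.02)
    Q=P[m];print("blue",m.sum(),Q.min(0).round(3),Q.max(0).round(3))
    Qt=Q[abs(Q[:,2]-.134)<.01]; print("top",len(Qt),rect(np.vstack([Qt]))[0])
    # lid black
    m=(va<60)&ok&(P[...,0]>.35)&(P[...,0]<.95)&(P[...,1]<.05)&(P[...,1]>-.45)&(P[...,2]>.035)
    N,L,S,C=cv2.connectedComponentsWithStats(m.astype(np.uint8))
    for i in range(1,N):
        if S[i,4]>150:
            Q=P[L==i]; c=Q.mean(0); nrm=np.linalg.svd(Q-c,full_matrices=False)[2][2]
            print("black",S[i],c.round(4),nrm.round(3),rect(Q)[0],rect(Q)[1].round(3).tolist())
E
```

```text
scene
yellow [233 148  30  16 306] [ 0.2978 -0.2222  0.1349] ((0.2960273325443268, -0.22289195656776428), (0.09021638333797455, 0.0974699854850769), 26.39461898803711)
yellow [352 159  31  15 342] [0.3561 0.2174 0.1349] ((0.3555517792701721, 0.2175312638282776), (0.09590040147304535, 0.0977989062666893), 9.12591552734375)
yellow [360 201  37  19 532] [0.6114 0.2295 0.1351] ((0.6109610795974731, 0.22972731292247772), (0.09440939128398895, 0.09834573417901993), 10.34184455871582)
blue 1858 [0.537 0.136 0.02 ] [0.693 0.322 0.139]
top 672 ((0.611488938331604, 0.22817230224609375), (0.1371777504682541, 0.1670284867286682), 11.502641677856445)
black [ 199  205   77   45 2820] [ 0.6258 -0.216   0.0686] [0.052 0.002 0.999] ((0.6192159652709961, -0.21943244338035583), (0.19229388236999512, 0.23960070312023163), 7.359273910522461) [[0.5090000033378601, -0.11299999803304672], [0.5389999747276306, -0.35100001096725464], [0.7300000190734863, -0.32600000500679016], [0.6990000009536743, -0.08799999952316284]]
side
yellow [304 138  34  17 329] [0.6076 0.226  0.1389] ((0.6076326370239258, 0.228941082
[... 222 characters left out ...]
975097656)
yellow [236 231  50  34 866] [ 0.295  -0.2241  0.138 ] ((0.29583603143692017, -0.22262156009674072), (0.08918062597513199, 0.09832392632961273), 23.081384658813477)
blue 1637 [0.53  0.129 0.02 ] [0.687 0.323 0.142]
top 559 ((0.6081851720809937, 0.22976219654083252), (0.12960775196552277, 0.17291134595870972), 11.835531234741211)
black [353 258  71  21 199] [ 0.6045 -0.3204  0.066 ] [-0.028 -0.279 -0.96 ] ((0.6154395341873169, -0.3239964246749878), (0.07971874624490738, 0.18908929824829102), 72.12654876708984) [[0.5130000114440918, -0.3330000042915344], [0.6930000185966492, -0.39100000262260437], [0.7179999947547913, -0.3149999976158142], [0.5379999876022339, -0.25699999928474426]]
```

```bash
python3 - <<'E'
import cv2
a=cv2.imread("pics/scene0.png");b=cv2.imread("pics/side0.png")
cv2.imwrite("pics/z1.png",cv2.resize(a[180:280,180:420],(800,333),interpolation=cv2.INTER_CUBIC))
cv2.imwrite("pics/z2.png",cv2.resize(b[120:300,210:440],(760,595),interpolation=cv2.INTER_CUBIC))
E
```

```text
(no output)
```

View pics/z1.png

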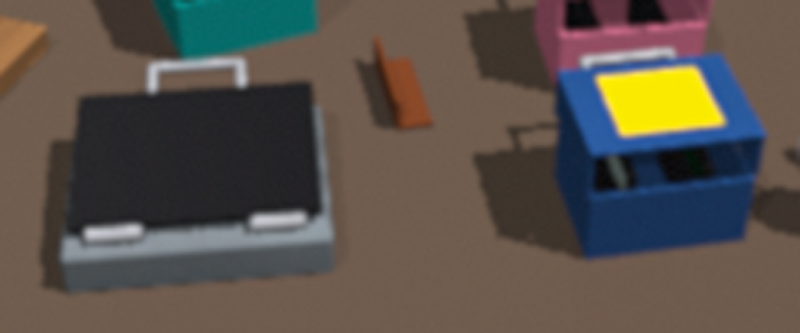

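View pics/z2.png

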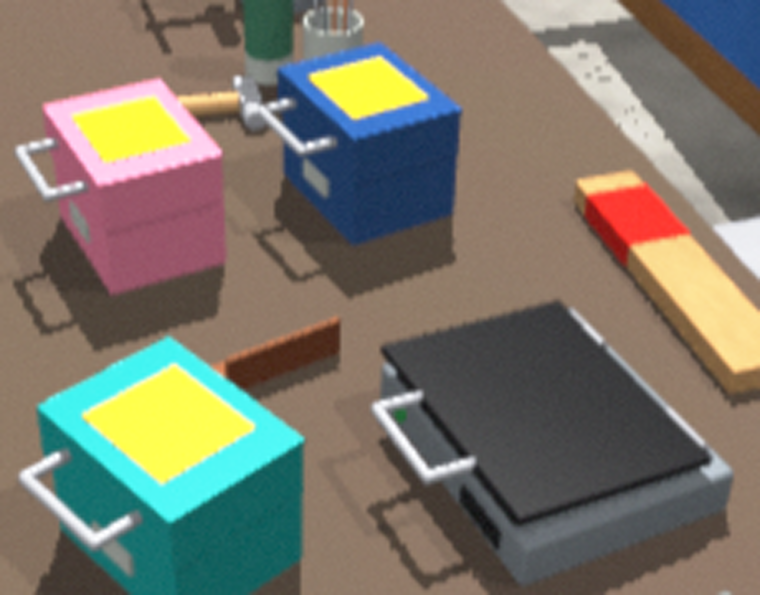

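The zoomed crops show the lid nearly shut and the bar clear on the robot's side. In the blue case a light plate sits at image left (-y) and a dark one at image right (+y), but this needs confirming once the flap is open. Next: the bars.

```bash
python3 - <<'E'
from h import *
boxes={"scene":{"light":(190,190,270,212)},"side":{"light":(315,232,360,268),"flap":(283,143,314,170)}}
for n in boxes:
    f=grab(n); hu,sa,va=[f["hsv"][...,i].astype(int) for i in range(3)]
    for k,(a,b,c,d) in boxes[n].items():
        m=np.zeros((400,640),bool); m[b:d,a:c]=1
        m&=(va>150)&(sa<50)
        Q=f["P"][m&f["ok"]]; 
        print(n,k,m.sum(),Q.min(0).round(3),Q.max(0).round(3),np.median(Q,0).round(3))
        zp={"light":.068,"flap":.110}[k]
        t=(zp-f["eye"][2])/f["ray"][...,2]; X=(f["eye"]+f["ray"]*t[...,None])[m]
        r,bx=rect(X); print("  plane rect",r,bx.round(3).tolist())
        v,u=np.nonzero(m); 
        for uu,vv,q,x in list(zip(u,v,f["P"][m],X))[::6]: print("   ",uu,vv,q.round(3),x.round(3)[:2])
E
```

```text
scene light 96 [ 0.369 -0.304 -0.004] [ 0.528 -0.179  0.08 ] [ 0.489 -0.233  0.074]
  plane rect ((0.49124011397361755, -0.23189491033554077), (0.047915950417518616, 0.09952931851148605), 5.225077152252197) [[0.46299999952316284, -0.1850000023841858], [0.47200000286102295, -0.2840000092983246], [0.5199999809265137, -0.27900001406669617], [0.5109999775886536, -0.18000000715255737]]
    244 197 [ 0.369 -0.236 -0.004] [ 0.466 -0.217]
    235 198 [ 0.382 -0.267 -0.   ] [ 0.473 -0.247]
    241 198 [ 0.483 -0.224  0.076] [ 0.472 -0.227]
    247 198 [ 0.486 -0.203  0.079] [ 0.471 -0.206]
    225 199 [ 0.491 -0.278  0.077] [ 0.479 -0.281]
    231 199 [ 0.492 -0.257  0.078] [ 0.479 -0.26 ]
    237 199 [ 0.49  -0.237  0.077] [ 0.478 -0.24 ]
    243 199 [ 0.482 -0.218  0.071] [ 0.478 -0.219]
    249 199 [ 0.486 -0.196  0.075] [ 0.477 -0.198]
    226 200 [ 0.494 -0.275  0.075] [ 0.485 -0.277]
    232 200 [ 0.487 -0.256  0.07 ] [ 0.484 -0.256]
    253 200 [ 0.487 -0.183  0.071] [ 0.482 -0.183]
    253 201 [ 0.494 -0.182  0.072] [ 0.488 -0.183]
    224 203 [ 0.412 -0.304 -0.002] [ 0.502 -0.281]
  
[... 2687 characters left out ...]
581 0.252]
    289 152 [0.501 0.255 0.117] [0.504 0.267]
    295 152 [0.523 0.255 0.114] [0.525 0.261]
    288 153 [0.498 0.256 0.113] [0.499 0.262]
    285 154 [0.524 0.404 0.023] [0.487 0.258]
    291 154 [0.504 0.238 0.118] [0.507 0.252]
    291 156 [0.5   0.226 0.117] [0.504 0.239]
    295 157 [0.564 0.401 0.005] [0.515 0.228]
    294 159 [0.505 0.205 0.117] [0.508 0.216]
    297 160 [0.513 0.197 0.116] [0.516 0.207]
    297 162 [0.511 0.19  0.113] [0.512 0.194]
    308 162 [0.544 0.169 0.119] [0.548 0.183]
    302 163 [0.523 0.172 0.117] [0.527 0.183]
    308 163 [0.543 0.167 0.116] [0.546 0.177]
    303 164 [0.525 0.167 0.116] [0.528 0.176]
    301 165 [0.518 0.165 0.114] [0.52  0.171]
```

```bash
cat >> h.py <<'E'
LY=0.129; LBAR=np.array([.484,-.232,.073]); LH=LBAR[:2]+.2295*np.array([np.cos(LY),np.sin(LY)])
CY=0.195; CO=np.array([.611,.229]); cx=np.array([np.cos(CY),np.sin(CY)]); CH=CO+.0625*cx
def pose():
    s=arm.read_state(); return s,rot(s["eef_rot"]),s["position"]
def totool(target,yawz,n=1):
    "needed twist to get tool z (mod pi) along yawz, and shift in current tool axes"
    s,M,p=pose(); z=M[:,2]; a=np.arctan2(z[1],z[0])
    d=np.array(target)-p
    dy=(yawz-a+np.pi/2)%np.pi-np.pi/2
    # twist about tool y (down): positive turn = negative world yaw
    print("p",p.round(4),"zyaw",round(a,4),"y",M[:,1].round(3),"twist need",round(-dy,4),"alt",round(-dy+np.pi,3),-round(dy+np.pi,3),"shift world",d.round(4),"shift tool now",(M.T@d).round(4),"j",s["joints"].round(2),"F",s["contact_force"].round(1),"gap",round(s["finger_gap"],4),"t",round(s["clock"],2))
    b=a+dy; M2=np.stack([np.cross(M[:,1],[np.cos(b),np.sin(b),0]),M[:,1],[np.cos(b),np.sin(b),0]],1)
    print("shift in tool after twist",(M2.T@d).round(4)); return M,M2
E
python3 - <<'E'
from h import *
M,M2=totool([.484,-.232,.16],LY); print(M.round(3));print(LH)
E
```

```text
p [0.2153 0.5866 0.2223] zyaw -1.9226 y [-0.    -0.001 -1.   ] twist need 1.09 alt 4.232 -2.052 shift world [ 0.2687 -0.8186 -0.0623] shift tool now [-0.5343  0.0627  0.6758] j [ 1.48  0.38  0.01 -0.   -1.19 -0.26] F [ 0.1 -0.2  0.5] gap 0.0869 t 0.35
shift in tool after twist [-0.8463  0.0627 -0.1612]
[[-0.939 -0.    -0.345]
 [ 0.345 -0.001 -0.939]
 [-0.    -1.     0.001]]
[ 0.71159309 -0.20247654]
```

Emit:
apply_moves(moves=[{"x": -0.02, "y": -0.01, "z": 0.025, "claw": 0.3}, {"x": -0.027, "y": -0.01, "z": 0.034, "claw": 0.3}, {"x": -0.027, "z": 0.034, "claw": 0.3}, {"x": -0.027, "z": 0.034, "claw": 0.3}, {"x": -0.027, "z": 0.034, "claw": 0.3}, {"x": -0.027, "z": 0.034, "claw": 0.3}, {"x": -0.027, "z": 0.034, "claw": 0.3}, {"x": -0.027, "z": 0.034, "claw": 0.3}, {"x": -0.027, "z": 0.034, "claw": 0.3}, {"x": -0.027, "z": 0.034, "claw": 0.3}, {"x": -0.027, "z": 0.034, "claw": 0.3}, {"x": -0.027, "z": 0.034, "claw": 0.3}])

```text
invalid input at $.moves[0]: expected keys x, y, z, twist, claw
```

Emit:
apply_moves(moves=[{"x": -0.027, "z": 0.034, "claw": 0.3}, {"x": -0.027, "z": 0.034, "claw": 0.3}, {"x": -0.027, "z": 0.034, "claw": 0.3}, {"x": -0.027, "z": 0.034, "claw": 0.3}, {"twist": 0.14, "claw": 0.3}, {"twist": 0.14, "claw": 0.3}, {"twist": 0.14, "claw": 0.3}, {"twist": 0.14, "claw": 0.3}, {"twist": 0.14, "claw": 0.3}, {"twist": 0.14, "claw": 0.3}, {"twist": 0.14, "claw": 0.3}, {"twist": 0.11, "claw": 0.3}])

```text
invalid input at $.moves[0]: expected keys x, y, z, twist, claw
```

```bash
python3 - <<'E'
from h import *
totool([.484,-.232,.16],LY)
f=grab("wrist","w1")
E
```

```text
p [0.2153 0.5866 0.2223] zyaw -1.9226 y [-0.    -0.001 -1.   ] twist need 1.09 alt 4.232 -2.052 shift world [ 0.2687 -0.8186 -0.0623] shift tool now [-0.5343  0.0627  0.6758] j [ 1.48  0.38  0.01 -0.   -1.19 -0.26] F [ 0.1 -0.2  0.5] gap 0.0869 t 0.35
shift in tool after twist [-0.8463  0.0627 -0.1612]
```

View pics/w1.png

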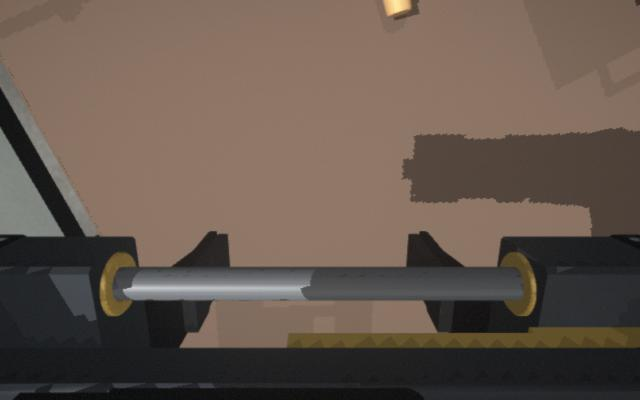

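All five keys are required in every row.

Emit:
apply_moves(moves=[{"x": -0.02, "y": -0.01, "z": 0.025, "twist": 0, "claw": 0.3}, {"x": -0.027, "y": -0.01, "z": 0.034, "twist": 0, "claw": 0.3}, {"x": -0.027, "y": 0, "z": 0.034, "twist": 0, "claw": 0.3}, {"x": -0.027, "y": 0, "z": 0.034, "twist": 0, "claw": 0.3}, {"x": -0.027, "y": 0, "z": 0.034, "twist": 0, "claw": 0.3}, {"x": -0.027, "y": 0, "z": 0.034, "twist": 0, "claw": 0.3}, {"x": -0.027, "y": 0, "z": 0.034, "twist": 0, "claw": 0.3}, {"x": -0.027, "y": 0, "z": 0.034, "twist": 0, "claw": 0.3}, {"x": -0.027, "y": 0, "z": 0.034, "twist": 0, "claw": 0.3}, {"x": -0.027, "y": 0, "z": 0.034, "twist": 0, "claw": 0.3}, {"x": -0.027, "y": 0, "z": 0.034, "twist": 0, "claw": 0.3}, {"x": -0.027, "y": 0, "z": 0.034, "twist": 0, "claw": 0.3}])

```text
clock: 1.6
position: [0.3756, 0.1013, 0.2431]
eef_rot: [-0.123, 0.124, 0.697, -0.696]
contact_force: [0.8, 0.1, -0.1]
finger_gap: 0.0304
```

Emit:
apply_moves(moves=[{"x": -0.027, "y": 0, "z": 0.034, "twist": 0, "claw": 0.3}, {"x": -0.027, "y": 0, "z": 0.034, "twist": 0, "claw": 0.3}, {"x": -0.027, "y": 0, "z": 0.034, "twist": 0, "claw": 0.3}, {"x": -0.027, "y": 0, "z": 0.034, "twist": 0, "claw": 0.3}, {"x": 0, "y": 0, "z": 0, "twist": 0.14, "claw": 0.3}, {"x": 0, "y": 0, "z": 0, "twist": 0.14, "claw": 0.3}, {"x": 0, "y": 0, "z": 0, "twist": 0.14, "claw": 0.3}, {"x": 0, "y": 0, "z": 0, "twist": 0.14, "claw": 0.3}, {"x": 0, "y": 0, "z": 0, "twist": 0.14, "claw": 0.3}, {"x": 0, "y": 0, "z": 0, "twist": 0.14, "claw": 0.3}, {"x": 0, "y": 0, "z": 0, "twist": 0.14, "claw": 0.3}, {"x": 0, "y": 0, "z": 0, "twist": 0.11, "claw": 0.3}])

```text
clock: 2.8
position: [0.4299, -0.062, 0.2427]
eef_rot: [-0.468, 0.468, 0.53, -0.53]
contact_force: [-0.1, -0.6, 0.1]
finger_gap: 0.0303
```

```bash
python3 - <<'E'
from h import *
totool([.484,-.232,.16],LY)
f=grab("wrist","w1")
E
```

```text
p [ 0.4299 -0.062   0.2427] zyaw -3.0177 y [ 0.  0. -1.] twist need -0.0051 alt 3.137 -3.147 shift world [ 0.0541 -0.17   -0.0827] shift tool now [-0.1754  0.0827 -0.0327] j [ 0.23  0.04 -0.39 -0.   -1.14 -0.11] F [-0.1 -0.6  0.1] gap 0.0303 t 2.8
shift in tool after twist [-0.1756  0.0827 -0.0318]
```

View pics/w1.png

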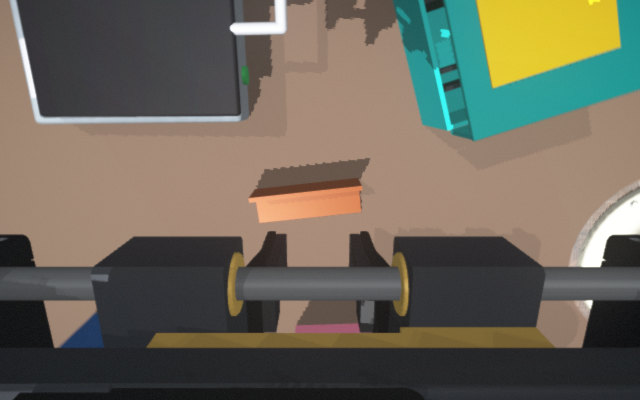

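The wrist picture shows the lid at upper left, with its bar end at about (258,20), and the offcut in the middle at (305,195). I'll move above the bar.

Emit:
apply_moves(moves=[{"x": -0.04, "y": 0.015, "z": -0.008, "twist": 0, "claw": 0.3}, {"x": -0.045, "y": 0.015, "z": -0.008, "twist": 0, "claw": 0.3}, {"x": -0.045, "y": 0.015, "z": -0.008, "twist": 0, "claw": 0.3}, {"x": -0.045, "y": 0.015, "z": -0.008, "twist": 0, "claw": 0.3}, {"x": 0, "y": 0, "z": 0, "twist": 0, "claw": 0.3}, {"x": 0, "y": 0, "z": 0, "twist": 0, "claw": 0.3}])

```text
clock: 3.45
position: [0.4838, -0.2323, 0.1816]
eef_rot: [0.468, -0.466, -0.531, 0.531]
contact_force: [-0.8, 0.5, 0.7]
finger_gap: 0.0302
```

```bash
python3 - <<'E'
from h import *
totool([.484,-.232,.16],LY)
f=grab("wrist","w2")
E
```

```text
p [ 0.4838 -0.2323  0.1816] zyaw -3.0135 y [-0.002  0.    -1.   ] twist need -0.0009 alt 3.141 -3.142 shift world [ 0.0002  0.0003 -0.0216] shift tool now [ 0.0002  0.0216 -0.0003] j [-0.15  0.27 -0.27 -0.   -1.03  0.27] F [-0.8  0.5  0.7] gap 0.0302 t 3.45
shift in tool after twist [ 0.0002  0.0216 -0.0003]
```

View pics/w2.png

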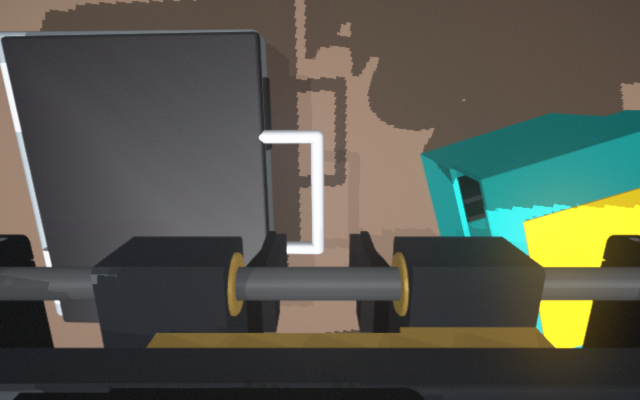

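The bar runs down column 317, centred between the fingers at 275 and 360. Its ends are at rows 133 and 250. I'll measure the ends with rays.

```bash
python3 - <<'E'
from h import *
f=grab("wrist")
for (u,v) in [(317,137),(317,190),(317,247)]:
    r=f["ray"][v,u]; t=(.073-f["eye"][2])/r[2]; print((f["eye"]+r*t).round(4), f["P"][v,u].round(4))
E
```

```text
[ 0.4901 -0.2756  0.073 ] [ 0.4902 -0.2758  0.075 ]
[ 0.4848 -0.2353  0.073 ] [ 0.4849 -0.2356  0.0741]
[ 0.4787 -0.1881  0.073 ] [ 0.4788 -0.1889  0.075 ]
```

Emit:
apply_moves(moves=[{"x": 0, "y": 0.03, "z": 0, "twist": 0, "claw": 0.3}, {"x": 0, "y": 0.04, "z": 0, "twist": 0, "claw": 0.3}, {"x": 0, "y": 0.03, "z": 0, "twist": 0, "claw": 0.3}, {"x": 0, "y": 0.018, "z": 0, "twist": 0, "claw": 0.3}, {"x": 0, "y": 0.01, "z": 0, "twist": 0, "claw": 0.3}, {"x": 0, "y": 0, "z": 0, "twist": 0, "claw": 0.3}, {"x": 0, "y": 0, "z": 0, "twist": 0, "claw": 1}, {"x": 0, "y": 0, "z": 0, "twist": 0, "claw": 1}, {"x": 0, "y": 0, "z": 0, "twist": 0, "claw": 1}, {"x": 0, "y": 0, "z": 0, "twist": 0, "claw": 1}], grip_force=30)

```text
clock: 4.55
position: [0.4837, -0.2316, 0.0552]
eef_rot: [0.467, -0.467, -0.531, 0.531]
contact_force: [-1.6, -0.6, 2.6]
finger_gap: 0.009
```

```bash
python3 - <<'E'
from h import *
M,_=totool([.4845,-.232,.053],LY)
s,M,p=pose()
# arc plan: from theta0 to 1.22
t0=.052; off=.022
H=np.array([*LH,.055]); ux=np.array([np.cos(LY),np.sin(LY),0])
th=np.linspace(t0,1.24,25)
B=np.array([-.23*np.cos(t+off)*ux+[0,0,.23*np.sin(t+off)] for t in th])
D=np.diff(B,axis=0)@M
for t,d in zip(th[1:],D): print(round(t,3),d.round(4))
E
```

```text
p [ 0.4837 -0.2316  0.0552] zyaw -3.0125 y [-0.001 -0.    -1.   ] twist need 0.0001 alt 3.142 -3.141 shift world [ 0.0008 -0.0004 -0.0022] shift tool now [-0.0005  0.0022 -0.0007] j [-0.14  0.42 -0.42  0.   -0.73  0.27] F [-1.6 -0.6  2.6] gap 0.009 t 4.55
shift in tool after twist [-0.0005  0.0022 -0.0007]
0.102 [-0.     -0.0113 -0.0011]
0.151 [-0.     -0.0113 -0.0017]
0.2 [-0.     -0.0112 -0.0022]
0.25 [-0.     -0.011  -0.0028]
0.3 [-0.     -0.0109 -0.0033]
0.349 [-0.     -0.0107 -0.0039]
0.398 [-0.     -0.0105 -0.0044]
0.448 [-0.     -0.0103 -0.0049]
0.497 [-0.     -0.01   -0.0054]
0.547 [-0.     -0.0097 -0.0059]
0.596 [-0.     -0.0094 -0.0064]
0.646 [-0.     -0.0091 -0.0068]
0.696 [-0.     -0.0088 -0.0073]
0.745 [-0.     -0.0084 -0.0077]
0.794 [-0.     -0.008  -0.0081]
0.844 [-0.     -0.0076 -0.0085]
0.894 [-0.     -0.0072 -0.0088]
0.943 [-0.     -0.0067 -0.0092]
0.992 [-0.     -0.0063 -0.0095]
1.042 [-0.     -0.0058 -0.0098]
1.092 [-0.     -0.0053 -0.0101]
1.141 [-0.     -0.0048 -0.0103]
1.19 [-0.     -0.0043 -0.0106]
1.24 [-0.     -0.0037 -0.0108]
```

The fingers hold the bar (gap 9 mm). I'll lift along the arc.

Emit:
apply_moves(moves=[{"x": 0, "y": -0.0113, "z": -0.0011, "twist": 0, "claw": 1}, {"x": 0, "y": -0.0113, "z": -0.0017, "twist": 0, "claw": 1}, {"x": 0, "y": -0.0112, "z": -0.0022, "twist": 0, "claw": 1}, {"x": 0, "y": -0.011, "z": -0.0028, "twist": 0, "claw": 1}, {"x": 0, "y": -0.0109, "z": -0.0033, "twist": 0, "claw": 1}, {"x": 0, "y": -0.0107, "z": -0.0039, "twist": 0, "claw": 1}])

```text
clock: 5.15
position: [0.4978, -0.2295, 0.1216]
eef_rot: [0.468, -0.466, -0.53, 0.532]
contact_force: [-2.9, -4.1, -7.4]
finger_gap: 0.0089
```

```bash
python3 - <<'E'
from h import *
s,M,p=pose(); b=p+[0,0,.0187]; r=(np.r_[LH,.055]-b); print(s["contact_force"].round(1),s["finger_gap"],p.round(4),"ang",np.arctan2(-r[2],np.hypot(*r[:2]))-.022,"rad",np.linalg.norm(r))
grab("side","s3")
E
```

```text
[-2.9 -4.1 -7.4] 0.00888935872276974 [ 0.4978 -0.2295  0.1216] ang 0.3547567832978142 rad 0.23173340240643175
```

View pics/s3.png

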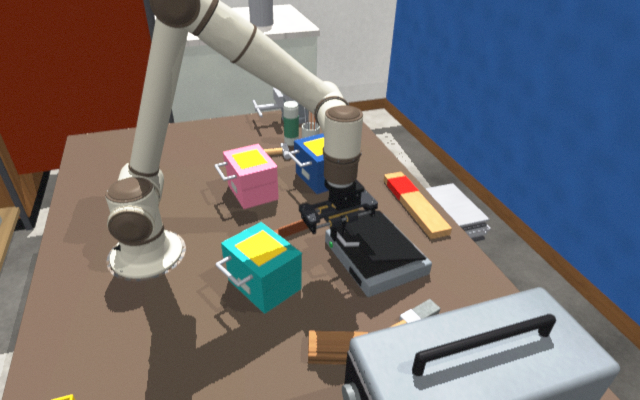

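The side picture shows the gripper holding the bar at (345,240) with the lid tilting. The 7 N pull matches the hinge friction, so I'll continue.

Emit:
apply_moves(moves=[{"x": 0, "y": -0.0105, "z": -0.0044, "twist": 0, "claw": 1}, {"x": 0, "y": -0.0103, "z": -0.0049, "twist": 0, "claw": 1}, {"x": 0, "y": -0.01, "z": -0.0054, "twist": 0, "claw": 1}, {"x": 0, "y": -0.0097, "z": -0.0059, "twist": 0, "claw": 1}, {"x": 0, "y": -0.0094, "z": -0.0064, "twist": 0, "claw": 1}, {"x": 0, "y": -0.0091, "z": -0.0068, "twist": 0, "claw": 1}, {"x": 0, "y": -0.0088, "z": -0.0073, "twist": 0, "claw": 1}, {"x": 0, "y": -0.0084, "z": -0.0077, "twist": 0, "claw": 1}, {"x": 0, "y": -0.008, "z": -0.0081, "twist": 0, "claw": 1}])

```text
clock: 6.1
position: [0.5509, -0.2223, 0.2059]
eef_rot: [0.47, -0.464, -0.529, 0.533]
contact_force: [-11.7, -1.8, 0.8]
finger_gap: 0.0088
```

```bash
cat >>h.py <<'E'
def lidang():
    s,M,p=pose(); b=p+[0,0,.0187]; r=(np.r_[LH,.055]-b); print(s["contact_force"].round(1),round(s["finger_gap"],4),p.round(4),"ang",(np.arctan2(-r[2],np.hypot(*r[:2]))-.022).round(3),"rad",np.linalg.norm(r).round(4),"t",round(s["clock"],2))
E
python3 - <<'E'
from h import *
lidang()
grab("side","s4")
import cv2
a=cv2.imread("pics/s4.png"); cv2.imwrite("pics/s4z.png",cv2.resize(a[100:300,260:460],(600,600)))
E
```

```text
[-11.7  -1.8   0.8] 0.0088 [ 0.5509 -0.2223  0.2059] ang 0.787 rad 0.2345 t 6.1
```

View pics/s4z.png

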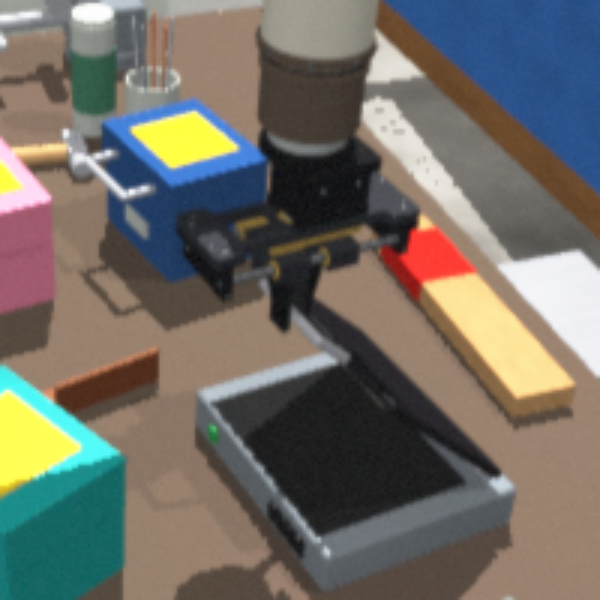

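The lid is now at about 45°. There's a small radial force, so I'll ease outward slightly and carry on to 70°.

Emit:
apply_moves(moves=[{"x": 0, "y": -0.009, "z": -0.0065, "twist": 0, "claw": 1}, {"x": 0, "y": -0.008, "z": -0.0078, "twist": 0, "claw": 1}, {"x": 0, "y": -0.0067, "z": -0.0092, "twist": 0, "claw": 1}, {"x": 0, "y": -0.0063, "z": -0.0095, "twist": 0, "claw": 1}, {"x": 0, "y": -0.0058, "z": -0.0098, "twist": 0, "claw": 1}, {"x": 0, "y": -0.0053, "z": -0.0101, "twist": 0, "claw": 1}])

```text
clock: 6.75
position: [0.6062, -0.2147, 0.2479]
eef_rot: [0.468, -0.465, -0.53, 0.532]
contact_force: [-8.0, 0.6, 1.7]
finger_gap: 0.0089
```

```bash

python3 - <<'E'
from h import *
lidang()
grab("side","s5")
a=cv2.imread("pics/s5.png"); cv2.imwrite("pics/s5z.png",cv2.resize(a[100:300,260:460],(600,600)))
E
```

```text
[-8.   0.6  1.7] 0.0089 [ 0.6062 -0.2147  0.2479] ang 1.084 rad 0.2367 t 6.75
```

View pics/s5z.png

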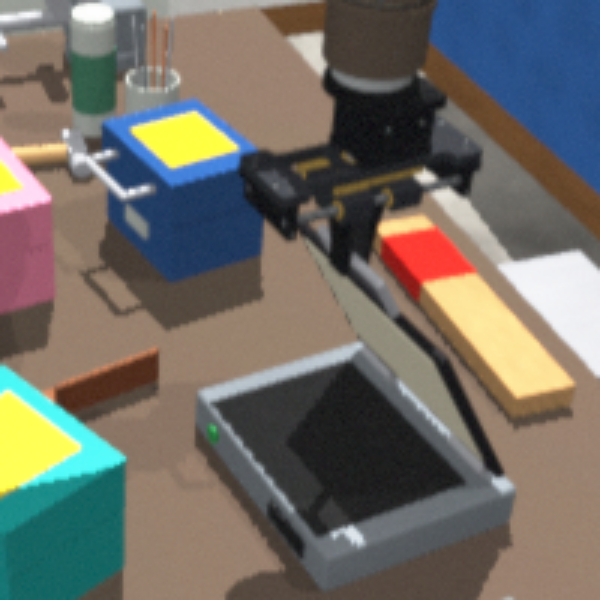

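The cream lit face is now visible and the lid is at about 62°. I'll go a little further.

Emit:
apply_moves(moves=[{"x": 0, "y": -0.0048, "z": -0.0103, "twist": 0, "claw": 1}, {"x": 0, "y": -0.0043, "z": -0.0106, "twist": 0, "claw": 1}, {"x": 0, "y": -0.002, "z": -0.0075, "twist": 0, "claw": 1}, {"x": 0, "y": 0, "z": 0, "twist": 0, "claw": 1}, {"x": 0, "y": 0, "z": 0, "twist": 0, "claw": 1}, {"x": 0, "y": 0, "z": 0, "twist": 0, "claw": 1}, {"x": 0, "y": 0, "z": 0, "twist": 0, "claw": 1}])

```text
clock: 7.5
position: [0.6363, -0.2107, 0.2614]
eef_rot: [-0.466, 0.467, 0.532, -0.531]
contact_force: [-6.7, 3.6, 5.7]
finger_gap: 0.0087
```

```bash

python3 - <<'E'
from h import *
lidang()
for n in ["side","scene"]:
    f=grab(n,n+"6"); P=f["P"]
    # points in light frame
    lx=np.array([np.cos(LY),np.sin(LY),0]); ly=np.array([-np.sin(LY),np.cos(LY),0]); H=np.r_[LH,.055]
    q=(P-H); X=q@lx; Y=q@ly; Z=q[...,2]
    ang=np.arctan2(Z,-X); rr=np.hypot(X,Z)
    m=f["ok"]&(abs(Y)<.1)&(rr>.05)&(rr<.18)&(X<.05)&(Z>.04)
    A=np.stack([X[m],Y[m],Z[m]],1); 
    # robust plane
    for _ in range(5):
        c=A.mean(0); nrm=np.linalg.svd(A-c,full_matrices=False)[2][2]; A2=A[abs((A-c)@nrm)<.006]; A=A2 if len(A2)>50 else A
    v=np.array([-nrm[2],0,nrm[0]]); v*=np.sign(v[2])
    print(n,m.sum(),len(A),"n",nrm.round(3),"lid angle",np.arctan2(v[2],-v[0]).round(3),c.round(3),np.median(ang[m]).round(3))
a=cv2.imread("pics/side6.png"); cv2.imwrite("pics/s6z.png",cv2.resize(a[100:300,260:460],(600,600)))
E
```

```text
[-6.7  3.6  5.7] 0.0087 [ 0.6363 -0.2107  0.2614] ang 1.224 rad 0.2375 t 7.5
side 957 957 n [0.937 0.007 0.35 ] lid angle 1.213 [-0.042 -0.006  0.11 ] 1.208
scene 2799 2722 n [0.938 0.008 0.348] lid angle 1.216 [-0.031 -0.001  0.111] 1.3
```

View pics/s6z.png

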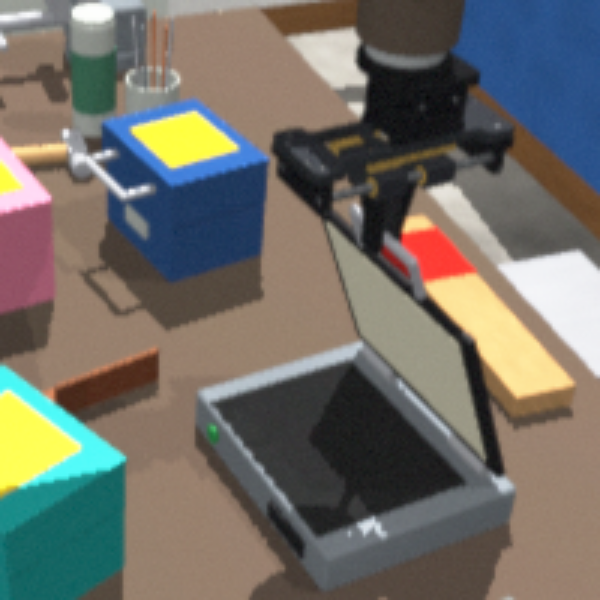

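The lid measures 1.215 rad (69.6°) from both cameras. I'll release and rise.

Emit:
apply_moves(moves=[{"x": 0, "y": 0, "z": 0, "twist": 0, "claw": 0.2}, {"x": 0, "y": 0, "z": 0, "twist": 0, "claw": 0.2}, {"x": 0, "y": 0, "z": 0, "twist": 0, "claw": 0.2}, {"x": 0, "y": -0.01, "z": 0, "twist": 0, "claw": 0.2}, {"x": 0, "y": -0.02, "z": 0, "twist": 0, "claw": 0.2}, {"x": 0, "y": -0.03, "z": 0, "twist": 0, "claw": 0.2}, {"x": 0, "y": -0.03, "z": 0, "twist": 0, "claw": 0.2}])

```text
clock: 8.3
position: [0.6364, -0.2118, 0.349]
eef_rot: [-0.466, 0.467, 0.531, -0.531]
contact_force: [0.3, -0.3, 0.2]
finger_gap: 0.035
```

```bash

cat >> h.py <<'E'
def lid():
  for n in ["side","scene"]:
    f=grab(n); P=f["P"]
    lx=np.array([np.cos(LY),np.sin(LY),0]); ly=np.array([-np.sin(LY),np.cos(LY),0]); H=np.r_[LH,.055]
    q=(P-H); X=q@lx; Y=q@ly; Z=q[...,2]; rr=np.hypot(X,Z)
    m=f["ok"]&(abs(Y)<.1)&(rr>.05)&(rr<.18)&(X<.05)&(Z>.04)
    A=np.stack([X[m],Y[m],Z[m]],1)
    for _ in range(5):
        c=A.mean(0); nrm=np.linalg.svd(A-c,full_matrices=False)[2][2]; A2=A[abs((A-c)@nrm)<.006]; A=A2 if len(A2)>50 else A
    v=np.array([-nrm[2],0,nrm[0]]); v*=np.sign(v[2])
    print(n,len(A),"lid angle",np.arctan2(v[2],-v[0]).round(3),"n",nrm.round(3))
E
python3 - <<'E'
from h import *
lid()
bar=CH-.168*cx; print("flap bar",bar,"hinge",CH)
totool([*bar,.2],CY)
E
```

```text
side 966 lid angle 1.214 n [0.937 0.008 0.349]
scene 2733 lid angle 1.215 n [0.937 0.008 0.349]
flap bar [0.50749947 0.20855763] hinge [0.67231548 0.24111041]
p [ 0.6381 -0.2127  0.3541] zyaw -3.0125 y [ 0.012 -0.003 -1.   ] twist need -0.066 alt 3.076 -3.208 shift world [-0.1306  0.4212 -0.1541] shift tool now [0.4353 0.1511 0.077 ] j [-0.08  0.42  0.37  0.   -1.52  0.21] F [-0.   0.3  0.8] gap 0.0347 t 8.4
shift in tool after twist [0.4394 0.1511 0.0465]
```

The lid stayed at 1.215 rad after release. Next I'll go above the flap bar.

Emit:
apply_moves(moves=[{"x": 0.03, "y": 0, "z": 0.01, "twist": 0, "claw": 0.3}, {"x": 0.045, "y": 0, "z": 0.01, "twist": 0, "claw": 0.3}, {"x": 0.045, "y": 0, "z": 0.01, "twist": 0, "claw": 0.3}, {"x": 0.045, "y": 0, "z": 0.01, "twist": 0, "claw": 0.3}, {"x": 0.045, "y": 0.01, "z": 0.01, "twist": 0, "claw": 0.3}, {"x": 0.045, "y": 0.02, "z": 0.01, "twist": 0, "claw": 0.3}, {"x": 0.045, "y": 0.02, "z": 0.007, "twist": 0, "claw": 0.3}, {"x": 0.045, "y": 0.02, "z": 0.005, "twist": 0, "claw": 0.3}, {"x": 0.045, "y": 0.02, "z": 0.005, "twist": 0, "claw": 0.3}, {"x": 0.045, "y": 0.02, "z": 0, "twist": 0, "claw": 0.3}, {"x": 0, "y": 0.02, "z": 0, "twist": -0.066, "claw": 0.3}, {"x": 0, "y": 0, "z": 0, "twist": 0, "claw": 0.3}])

```text
clock: 9.6
position: [0.5022, 0.2102, 0.2148]
eef_rot: [0.449, -0.448, -0.545, 0.549]
contact_force: [-0.4, 0.4, 0.3]
finger_gap: 0.0304
```

Emit:
apply_moves(moves=[{"x": 0, "y": 0, "z": 0, "twist": 0, "claw": 0.3}])

```text
clock: 9.7
position: [0.5043, 0.2095, 0.218]
eef_rot: [-0.449, 0.449, 0.546, -0.546]
contact_force: [-0.9, 0.3, 0.9]
finger_gap: 0.0306
```

```bash

python3 - <<'E'
from h import *
bar=CH-.168*cx
totool([*bar,.2],CY)
grab("wrist","w7")
E
```

```text
p [0.5043 0.2095 0.218 ] zyaw -2.9477 y [ 0.001 -0.    -1.   ] twist need -0.0011 alt 3.141 -3.143 shift world [ 0.0032 -0.001  -0.018 ] shift tool now [-0.0016  0.018  -0.0029] j [ 0.69  0.25 -0.19  0.   -1.12 -0.5 ] F [-0.9  0.3  0.9] gap 0.0306 t 9.7
shift in tool after twist [-0.0016  0.018  -0.0029]
```

View pics/w7.png

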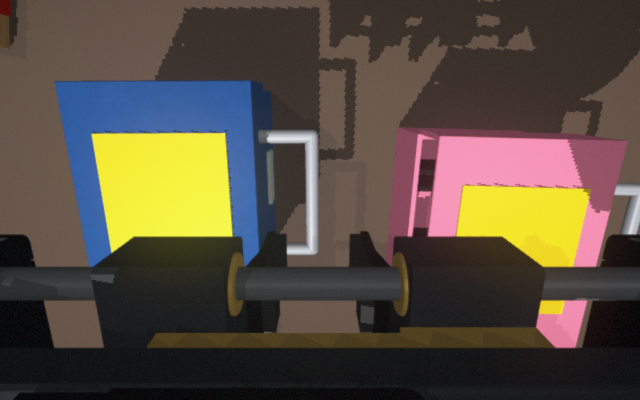

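The blue flap's bar is at column 312, between the fingers at 275 and 360, spanning rows 135 to 248. I'll measure it.

```bash

python3 - <<'E'
from h import *
f=grab("wrist")
Q=[]
for v in (140,165,190,215,243):
    r=f["ray"][v]; va=f["hsv"][v,:,2].astype(int); sa=f["hsv"][v,:,1]; c=[u for u in range(295,330) if va[u]>150 and sa[u]<60]; u=int(round(np.mean(c)))
    r=f["ray"][v,u]; t=(.113-f["eye"][2])/r[2]; print(v,u,len(c),(f["eye"]+r*t).round(4), f["P"][v,u].round(4)); Q.append((f["eye"]+r*t))
Q=np.array(Q);print("mid",((Q[0]+Q[-1])/2).round(4),"yaw",np.arctan2(-(Q[0]-Q[-1])[0],(Q[0]-Q[-1])[1]))
m=(Q[0]+Q[-1])/2
totool([m[0],m[1],.11-.0187],CY)
E
```

```text
140 306 22 [0.5216 0.1691 0.113 ] [0.5216 0.1693 0.1117]
165 312 10 [0.5138 0.1866 0.113 ] [0.5137 0.1866 0.1128]
190 312 11 [0.5101 0.2056 0.113 ] [0.5101 0.2056 0.1129]
215 312 10 [0.5063 0.2253 0.113 ] [0.5063 0.2252 0.1133]
243 312 9 [0.5019 0.2483 0.113 ] [0.5019 0.2482 0.1131]
mid [0.5117 0.2087 0.113 ] yaw -2.8969183392537237
p [0.5049 0.2093 0.219 ] zyaw -2.9484 y [ 0.002  0.001 -1.   ] twist need -0.0019 alt 3.14 -3.143 shift world [ 0.0068 -0.0006 -0.1277] shift tool now [-0.002   0.1277 -0.0063] j [ 0.69  0.25 -0.19  0.   -1.12 -0.5 ] F [-0.1 -0.2  0.9] gap 0.0305 t 9.8
shift in tool after twist [-0.002   0.1277 -0.0066]
```

Emit:
apply_moves(moves=[{"x": 0, "y": 0.03, "z": -0.0045, "twist": 0, "claw": 0.3}, {"x": 0, "y": 0.04, "z": 0, "twist": 0, "claw": 0.3}, {"x": 0, "y": 0.03, "z": 0, "twist": 0, "claw": 0.3}, {"x": 0, "y": 0.018, "z": 0, "twist": 0, "claw": 0.3}, {"x": 0, "y": 0.01, "z": 0, "twist": 0, "claw": 0.3}, {"x": 0, "y": 0, "z": 0, "twist": 0, "claw": 0.3}, {"x": 0, "y": 0, "z": 0, "twist": 0, "claw": 1}, {"x": 0, "y": 0, "z": 0, "twist": 0, "claw": 1}, {"x": 0, "y": 0, "z": 0, "twist": 0, "claw": 1}, {"x": 0, "y": 0, "z": 0, "twist": 0, "claw": 1}], grip_force=20)

```text
clock: 10.8
position: [0.5089, 0.2108, 0.0904]
eef_rot: [-0.449, 0.449, 0.547, -0.546]
contact_force: [-0.7, 0.0, 2.6]
finger_gap: 0.009
```

```bash
python3 - <<'E'
from h import *
s,M,p=pose(); print(p.round(4),s["finger_gap"],s["contact_force"].round(1))
H=np.r_[CH,.08]; ux=np.r_[cx,0]; off=np.arctan2(30,168)
bx=(H-p)@ux; print("bar dist from hinge",bx)
th=np.linspace(0,1.48,23); rr=.171
B=np.array([-rr*np.cos(t+off)*ux+[0,0,rr*np.sin(t+off)] for t in th])
D=np.diff(B,axis=0)@M
for t,d in zip(th[1:],D): print(round(t,3),d.round(4))
E
```

```text
[0.5089 0.2108 0.0904] 0.009027106369390804 [-0.7  0.   2.6]
bar dist from hinge 0.1662049803607078
0.067 [ 0.     -0.0112 -0.0024]
0.135 [ 0.     -0.0111 -0.0032]
0.202 [ 0.     -0.0108 -0.0039]
0.269 [ 0.     -0.0105 -0.0046]
0.336 [ 0.     -0.0102 -0.0053]
0.404 [ 0.     -0.0098 -0.006 ]
0.471 [ 0.     -0.0094 -0.0066]
0.538 [ 0.     -0.0089 -0.0073]
0.605 [ 0.     -0.0084 -0.0078]
0.673 [ 0.     -0.0079 -0.0084]
0.74 [ 0.     -0.0073 -0.0089]
0.807 [ 0.     -0.0067 -0.0094]
0.875 [ 0.     -0.006  -0.0098]
0.942 [ 0.     -0.0054 -0.0102]
1.009 [ 0.     -0.0047 -0.0105]
1.076 [-0.     -0.0039 -0.0108]
1.144 [-0.     -0.0032 -0.011 ]
1.211 [-0.     -0.0025 -0.0112]
1.278 [-0.     -0.0017 -0.0114]
1.345 [-0.     -0.0009 -0.0115]
1.413 [-0.     -0.0001 -0.0115]
1.48 [-0.      0.0006 -0.0115]
```

Emit:
apply_moves(moves=[{"x": 0, "y": -0.0112, "z": -0.0024, "twist": 0, "claw": 1}, {"x": 0, "y": -0.0111, "z": -0.0032, "twist": 0, "claw": 1}, {"x": 0, "y": -0.0108, "z": -0.0039, "twist": 0, "claw": 1}, {"x": 0, "y": -0.0105, "z": -0.0046, "twist": 0, "claw": 1}, {"x": 0, "y": -0.0102, "z": -0.0053, "twist": 0, "claw": 1}, {"x": 0, "y": -0.0098, "z": -0.006, "twist": 0, "claw": 1}, {"x": 0, "y": -0.0094, "z": -0.0066, "twist": 0, "claw": 1}, {"x": 0, "y": -0.0089, "z": -0.0073, "twist": 0, "claw": 1}])

```text
clock: 11.6
position: [0.5452, 0.2179, 0.1722]
eef_rot: [0.45, -0.448, -0.545, 0.548]
contact_force: [-8.0, 3.2, 1.6]
finger_gap: 0.0091
```

Emit:
apply_moves(moves=[{"x": 0, "y": -0.0084, "z": -0.0078, "twist": 0, "claw": 1}, {"x": 0, "y": -0.0079, "z": -0.0084, "twist": 0, "claw": 1}, {"x": 0, "y": -0.0073, "z": -0.0089, "twist": 0, "claw": 1}, {"x": 0, "y": -0.0067, "z": -0.0094, "twist": 0, "claw": 1}, {"x": 0, "y": -0.006, "z": -0.0098, "twist": 0, "claw": 1}])

```text
clock: 12.1
position: [0.5898, 0.2265, 0.2105]
eef_rot: [0.449, -0.449, -0.546, 0.547]
contact_force: [-5.8, 1.2, 4.7]
finger_gap: 0.009
```

```bash

python3 - <<'E'
from h import *
s,M,p=pose(); print(p.round(4),s["finger_gap"],s["contact_force"].round(1))
r=np.r_[CH,.08]-p-[0,0,.0187]; print(np.arctan2(-r[2],r[:2]@cx)-.177,np.linalg.norm(r))
grab("side","s8")
a=cv2.imread("pics/s8.png"); cv2.imwrite("pics/s8z.png",cv2.resize(a[50:250,200:450],(750,600)))
E
```

```text
[0.5898 0.2265 0.2105] 0.00903377068539743 [-5.8  1.2  4.7]
0.8822922498099293 0.17112951849853522
```

View pics/s8z.png

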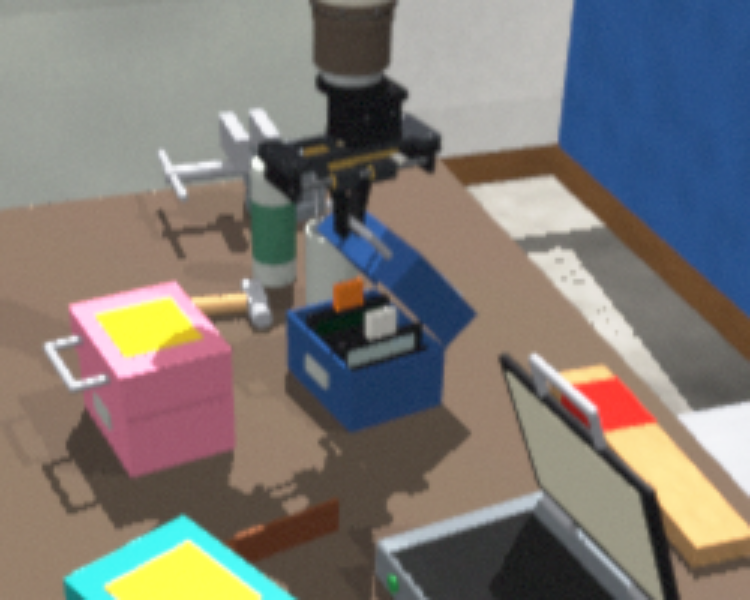

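The flap is at about 50° and the lid still stands. The orange tab is in the far slot (+y) at zoom (348,295), the white one in the near slot (-y) at (380,322). I'll carry the flap past 1.3 rad.

Emit:
apply_moves(moves=[{"x": 0, "y": -0.0054, "z": -0.0102, "twist": 0, "claw": 1}, {"x": 0, "y": -0.0047, "z": -0.0105, "twist": 0, "claw": 1}, {"x": 0, "y": -0.0039, "z": -0.0108, "twist": 0, "claw": 1}, {"x": 0, "y": -0.0032, "z": -0.011, "twist": 0, "claw": 1}, {"x": 0, "y": -0.0025, "z": -0.0112, "twist": 0, "claw": 1}, {"x": 0, "y": -0.0017, "z": -0.0114, "twist": 0, "claw": 1}, {"x": 0, "y": -0.0009, "z": -0.0115, "twist": 0, "claw": 1}, {"x": 0, "y": -0.0001, "z": -0.0115, "twist": 0, "claw": 1}, {"x": 0, "y": 0.0006, "z": -0.0115, "twist": 0, "claw": 1}, {"x": 0, "y": 0, "z": 0, "twist": 0, "claw": 1}])

```text
clock: 13.15
position: [0.6898, 0.2463, 0.2302]
eef_rot: [-0.448, 0.45, 0.547, -0.546]
contact_force: [-0.3, 1.4, 1.9]
finger_gap: 0.0089
```

```bash

python3 - <<'E'
from h import *
s,M,p=pose(); print(p.round(4),s["finger_gap"],s["contact_force"].round(1))
r=np.r_[CH,.08]-p-[0,0,.0187]; print(np.arctan2(-r[2],r[:2]@cx)-.177,np.linalg.norm(r))
grab("side","s9")
a=cv2.imread("pics/s9.png"); cv2.imwrite("pics/s9z.png",cv2.resize(a[50:250,200:450],(750,600)))
E
```

```text
[0.6898 0.2463 0.2302] 0.008932552799012347 [-0.3  1.4  1.9]
1.5008642255049656 0.1699248979651548
```

View pics/s9z.png

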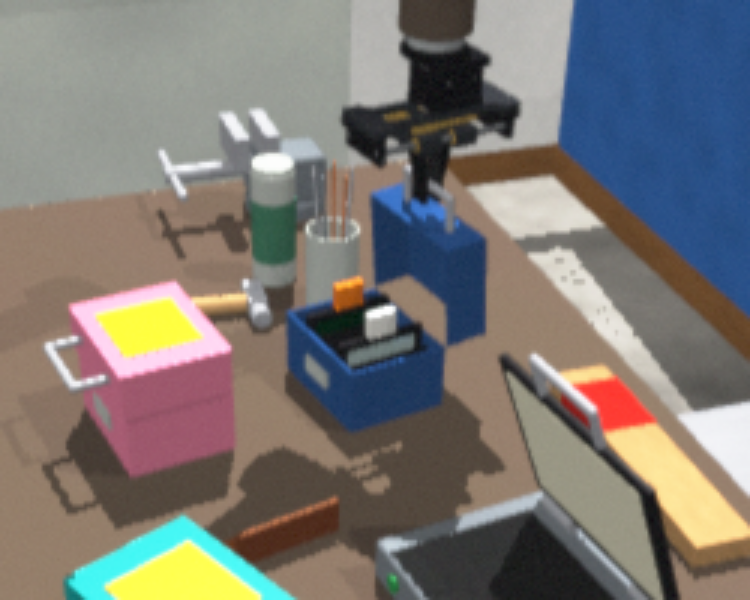

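The flap is near 1.5 rad. I'll carry it slightly further, release and rise.

Emit:
apply_moves(moves=[{"x": 0, "y": 0.0012, "z": -0.0115, "twist": 0, "claw": 1}, {"x": 0, "y": 0.0018, "z": -0.0105, "twist": 0, "claw": 1}, {"x": 0, "y": 0, "z": 0, "twist": 0, "claw": 0.3}, {"x": 0, "y": 0, "z": 0, "twist": 0, "claw": 0.3}, {"x": 0, "y": 0, "z": 0, "twist": 0, "claw": 0.3}, {"x": 0, "y": -0.02, "z": 0, "twist": 0, "claw": 0.3}, {"x": 0, "y": -0.04, "z": 0, "twist": 0, "claw": 0.3}, {"x": 0, "y": -0.04, "z": 0, "twist": 0, "claw": 0.3}, {"x": 0, "y": 0, "z": 0.045, "twist": 0, "claw": 0.3}, {"x": 0, "y": 0, "z": 0.045, "twist": 0, "claw": 0.3}, {"x": 0.02, "y": 0, "z": 0.01, "twist": 0, "claw": 0.3}, {"x": 0, "y": 0, "z": 0, "twist": 0, "claw": 0.3}])

```text
clock: 14.4
position: [0.6051, 0.2508, 0.3281]
eef_rot: [-0.448, 0.448, 0.547, -0.546]
contact_force: [-0.1, 0.4, 0.3]
finger_gap: 0.0305
```

```bash

python3 - <<'E'
from h import *
tab=np.r_[CO+.038*np.array([-cx[1],cx[0]]),.109]; print(tab)
totool([tab[0],tab[1],.24],CY+np.pi/2)
f=grab("side","s10")
for n in ("side","scene"):
    f=grab(n)
    hu,sa,va=[f["hsv"][...,i].astype(int) for i in range(3)]
    m=(hu>5)&(hu<17)&(sa>170)&(va>120)&f["ok"]&(abs(f["P"][...,2]-.11)<.03)&(np.hypot(f["P"][...,0]-.61,f["P"][...,1]-.23)<.1)
    Q=f["P"][m]; print(n,m.sum()); 
    if m.sum()>5: print(Q.min(0).round(3),Q.max(0).round(3),np.median(Q,0).round(3),rect(Q[Q[:,2]>Q[:,2].max()-.008])[0])
a=cv2.imread("pics/s10.png"); cv2.imwrite("pics/s10z.png",cv2.resize(a[50:250,200:450],(750,600)))
E
```

```text
[0.60363687 0.26627981 0.109     ]
p [0.6051 0.2508 0.3281] zyaw -2.9442 y [ 0.001  0.001 -1.   ] twist need -1.5684 alt 1.573 -4.71 shift world [-0.0014  0.0155 -0.0881] shift tool now [ 0.0155  0.0881 -0.0015] j [ 0.64  0.39  0.28 -0.   -1.46 -0.44] F [-0.1  0.4  0.3] gap 0.0305 t 14.4
shift in tool after twist [-0.0015  0.0881 -0.0155]
side 69
[0.584 0.257 0.095] [0.62  0.273 0.126] [0.6   0.264 0.111] ((0.6031951904296875, 0.2639618515968323), (0.035632405430078506, 0.008380863815546036), 7.683733940124512)
scene 0
```

View pics/s10z.png

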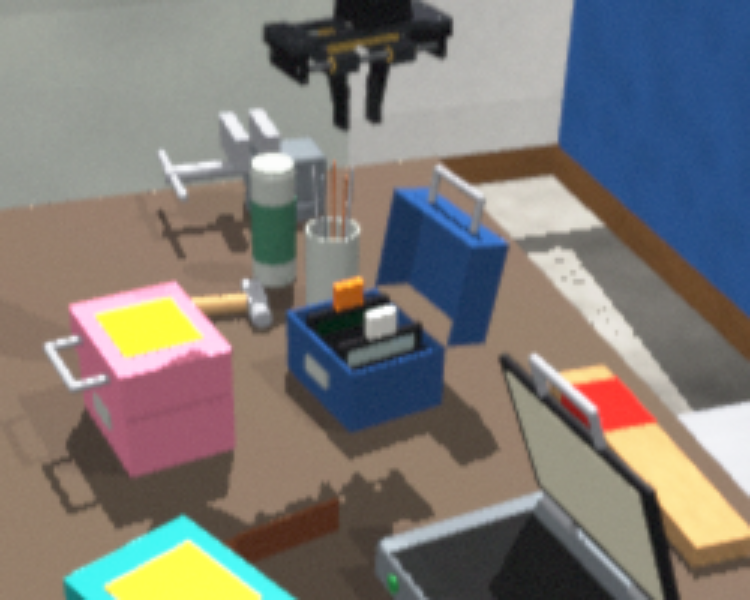

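The flap lies fully open behind the case. The orange tab measures (0.602, 0.265, 0.110), which agrees with the slot prediction. The gripper body will be wide along y at the tab, so I'll check the rod tin's clearance.

```bash

python3 - <<'E'
from h import *
cy=np.array([-cx[1],cx[0]])
for n in ("side","scene"):
    f=grab(n,n+"11"); P=f["P"]
    for zl,zh in ((.03,.12),(.12,.155),(.155,.2)):
        m=f["ok"]&(P[...,2]>zl)&(P[...,2]<zh)&(P[...,0]>.4)&(P[...,0]<.75)&(P[...,1]>.335)&(P[...,1]<.6)
        N,L,S,C=cv2.connectedComponentsWithStats(m.astype(np.uint8))
        for i in range(1,N):
            if S[i,4]>8:
                Q=P[L==i]; q=(Q[:,:2]-[.603,.2645]); print(n,zl,S[i],Q.min(0).round(3),Q.max(0).round(3),"casex",(q@cx).min().round(3),(q@cx).max().round(3),"casey",(q@cy).min().round(3))
a=cv2.imread("pics/scene11.png"); cv2.imwrite("pics/sc11z.png",cv2.resize(a[130:280,300:500],(800,600)))
E
```

```text
side 0.03 [283 116  16  25 297] [0.551 0.49  0.03 ] [0.612 0.536 0.119] casex -0.002 0.058 casey 0.225
side 0.03 [302 122  18  28 407] [0.6   0.394 0.03 ] [0.673 0.479 0.12 ] casex 0.028 0.103 casey 0.121
side 0.12 [283 109  16  11 133] [0.552 0.488 0.12 ] [0.612 0.541 0.155] casex -0.002 0.059 casey 0.223
side 0.12 [311 113   1   9   9] [0.644 0.453 0.122] [0.647 0.462 0.153] casex 0.077 0.082 casey 0.177
side 0.12 [314 115   3  11  17] [0.644 0.413 0.121] [0.661 0.44  0.153] casex 0.069 0.091 casey 0.138
side 0.12 [307 118   2   8   9] [0.618 0.418 0.126] [0.624 0.425 0.153] casex 0.045 0.051 casey 0.147
side 0.12 [336 129   4   5  10] [0.706 0.335 0.12 ] [0.718 0.341 0.136] casex 0.116 0.127 casey 0.048
side 0.155 [283 101  16  11 135] [0.552 0.49  0.155] [0.612 0.556 0.177] casex -0.0 0.059 casey 0.228
side 0.155 [311 103   1  10  10] [0.644 0.453 0.157] [0.648 0.464 0.195] casex 0.077 0.083 casey 0.177
side 0.155 [304 105   2  10  12] [0.614 0.444 0.159] [0.621 0.455 0.194] casex 0.045 0.054 casey 0.174
side 0.155 [314 105   4  14  25] [0.643 0.405 0.156] [0.665 0.443 0.197] cas
[... 670 characters left out ...]
   8  12] [0.644 0.453 0.122] [0.651 0.457 0.153] casex 0.077 0.084 casey 0.176
scene 0.12 [416 229   4   9   9] [0.719 0.335 0.12 ] [0.726 0.338 0.154] casex 0.127 0.134 casey 0.046
scene 0.155 [461 193  19  15 220] [0.554 0.496 0.155] [0.617 0.553 0.174] casex 0.005 0.064 casey 0.23
scene 0.155 [439 198   3  16  29] [0.616 0.409 0.157] [0.652 0.42  0.195] casex 0.043 0.077 casey 0.132
scene 0.155 [447 198   5  19  29] [0.617 0.432 0.159] [0.67  0.452 0.193] casex 0.05 0.099 casey 0.152
scene 0.155 [453 204   5  10  16] [0.643 0.455 0.156] [0.654 0.461 0.191] casex 0.077 0.087 casey 0.177
scene 0.155 [419 218   4  11  15] [0.725 0.335 0.159] [0.735 0.339 0.199] casex 0.134 0.143 casey 0.044
```

View pics/sc11z.png

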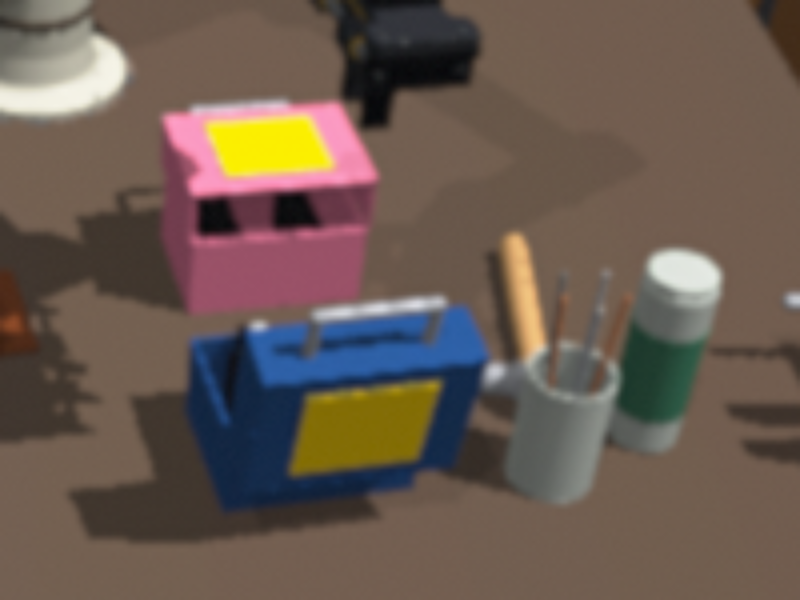

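All rods clear the body by at least 35 mm. I'll twist to the tab direction with the camera on the robot's side.

Emit:
apply_moves(moves=[{"x": 0, "y": 0, "z": 0, "twist": 0.143, "claw": 0.0}, {"x": 0, "y": 0, "z": 0, "twist": 0.143, "claw": 0.0}, {"x": 0, "y": 0, "z": 0, "twist": 0.143, "claw": 0.0}, {"x": 0, "y": 0, "z": 0, "twist": 0.143, "claw": 0.0}, {"x": 0, "y": 0, "z": 0, "twist": 0.143, "claw": 0.0}, {"x": 0, "y": 0, "z": 0, "twist": 0.143, "claw": 0.0}, {"x": 0, "y": 0, "z": 0, "twist": 0.143, "claw": 0.0}, {"x": 0, "y": 0, "z": 0, "twist": 0.143, "claw": 0.0}, {"x": 0, "y": 0, "z": 0, "twist": 0.143, "claw": 0.0}, {"x": 0, "y": 0.04, "z": 0, "twist": 0.143, "claw": 0.0}, {"x": 0.002, "y": 0.04, "z": 0.014, "twist": 0.143, "claw": 0.0}, {"x": 0, "y": 0, "z": 0, "twist": 0, "claw": 0.0}])

```text
clock: 15.85
position: [0.6022, 0.2634, 0.2391]
eef_rot: [-0.702, 0.706, 0.063, -0.073]
contact_force: [0.0, 0.2, 0.0]
finger_gap: 0.0436
```

Emit:
apply_moves(moves=[{"x": 0, "y": 0, "z": 0, "twist": 0, "claw": 0.0}])

```text
clock: 15.95
position: [0.6058, 0.2639, 0.2464]
eef_rot: [-0.703, 0.704, 0.069, -0.069]
contact_force: [0.0, -0.4, 0.4]
finger_gap: 0.0433
```

```bash

python3 - <<'E'
from h import *
totool([.6028,.2645,.109-.0187],CY+np.pi/2)
f=grab("wrist","w12")
hu,sa,va=[f["hsv"][...,i].astype(int) for i in range(3)]
m=(hu>3)&(hu<18)&(sa>160)&(va>120)&f["ok"]&(f["P"][...,2]>.085)&(f["P"][...,2]<.14)
Q=f["P"][m]; print(m.sum(),Q.min(0).round(3),Q.max(0).round(3))
t=Q[Q[:,2]>Q[:,2].max()-.006]; print(len(t),rect(t))
E
```

```text
p [0.6058 0.2639 0.2464] zyaw 1.7669 y [-0.    -0.002 -1.   ] twist need 0.0011 alt 3.143 -3.141 shift world [-0.003   0.0006 -0.1561] shift tool now [-0.0027  0.1561  0.0015] j [ 0.66  0.43  0.14  0.   -1.28 -2.03] F [ 0.  -0.4  0.4] gap 0.0433 t 15.95
shift in tool after twist [-0.0027  0.1561  0.0012]
91 [0.585 0.259 0.096] [0.593 0.272 0.123]
34 (((0.5877103209495544, 0.26682016253471375), (0.013916843570768833, 0.006306319497525692), 66.08036804199219), array([[0.58200663, 0.26173782],
       [0.58777136, 0.2591809 ],
       [0.593414  , 0.2719025 ],
       [0.5876493 , 0.27445942]], dtype=float32))
```

View pics/w12.png

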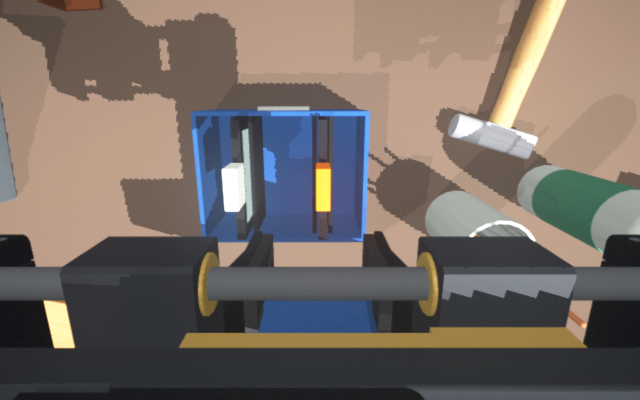

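```bash

python3 - <<'E'
from h import *
f=grab("wrist"); s,M,p=pose()
hu,sa,va=[f["hsv"][...,i].astype(int) for i in range(3)]
m=(hu>2)&(hu<20)&(sa>150)&(va>100); m[:150]=0;m[225:]=0;m[:,:300]=0;m[:,345:]=0
v,u=np.nonzero(m); print(m.sum(),u.min(),u.max(),v.min(),v.max())
for vv in range(v.min(),v.max()+1,5): 
    uu=u[v==vv]; print(vv,uu.min(),uu.max(),f["P"][vv,int(uu.mean())].round(3), f["hsv"][vv,int(uu.mean())])
t=(.124-f["eye"][2])/f["ray"][...,2]; X=f["eye"]+f["ray"]*t[...,None]
Q=X[m]; print(rect(Q)); 
vs=v>(v.max()-20); Q=X[v[vs],u[vs]]; print("back part tool z offset of centre",((Q-p)@M[:,2]).min(),((Q-p)@M[:,2]).max(), "tool x",((X[m]-p)@M[:,0]).min(),((X[m]-p)@M[:,0]).max())
E
```

```text
165 315 330 161 209
161 316 328 [0.586 0.264 0.098] [ 12 192 207]
166 315 329 [0.587 0.264 0.12 ] [ 13 196 242]
171 315 330 [0.59  0.265 0.122] [ 28 159 255]
176 315 330 [0.594 0.266 0.124] [ 29 160 255]
181 315 330 [0.598 0.267 0.123] [ 29 159 255]
186 315 330 [0.603 0.267 0.123] [ 29 159 255]
191 315 330 [0.607 0.268 0.122] [ 29 160 255]
196 315 330 [0.611 0.269 0.124] [ 29 157 255]
201 315 315 [0.617 0.264 0.121] [ 12 182 206]
206 315 315 [0.621 0.265 0.122] [ 12 183 204]
(((0.6016436815261841, 0.26780664920806885), (0.04020895063877106, 0.01240492146462202), 11.153786659240723), array([[0.5807191 , 0.27000287],
       [0.5831188 , 0.25783226],
       [0.62256825, 0.26561043],
       [0.62016857, 0.27778104]], dtype=float32))
back part tool z offset of centre -0.0019614498475574596 0.010443654387619386 tool x -0.02488585963050865 0.0153226254812275
```

The tab is centred about 4 mm towards tool +z and 3 mm towards -x. I'll correct for that, descend and grip.

Emit:
apply_moves(moves=[{"x": -0.003, "y": 0.03, "z": 0.004, "twist": 0, "claw": 0.0}, {"x": 0, "y": 0.04, "z": 0, "twist": 0, "claw": 0.0}, {"x": 0, "y": 0.04, "z": 0, "twist": 0, "claw": 0.0}, {"x": 0, "y": 0.025, "z": 0, "twist": 0, "claw": 0.0}, {"x": 0, "y": 0.012, "z": 0, "twist": 0, "claw": 0.0}, {"x": 0, "y": 0.006, "z": 0, "twist": 0, "claw": 0.0}, {"x": 0, "y": 0, "z": 0, "twist": 0, "claw": 0.0}, {"x": 0, "y": 0, "z": 0, "twist": 0, "claw": 1}, {"x": 0, "y": 0, "z": 0, "twist": 0, "claw": 1}, {"x": 0, "y": 0, "z": 0, "twist": 0, "claw": 1}, {"x": 0, "y": 0, "z": 0, "twist": 0, "claw": 1}, {"x": 0, "y": 0, "z": 0, "twist": 0, "claw": 1}], grip_force=40)

```text
clock: 17.25
position: [0.6013, 0.2677, 0.0938]
eef_rot: [0.704, -0.704, -0.068, 0.068]
contact_force: [0.7, -2.5, 2.1]
finger_gap: 0.0116
```

```bash

python3 - <<'E'
from h import *
s,M,p=pose(); print(p.round(4),s["finger_gap"],s["contact_force"].round(1),s["clock"])
grab("side","s13")
a=cv2.imread("pics/s13.png"); cv2.imwrite("pics/s13z.png",cv2.resize(a[50:250,200:450],(750,600)))
E
```

```text
[0.6013 0.2677 0.0938] 0.011635389797311184 [ 0.7 -2.5  2.1] 17.25
```

View pics/s13z.png

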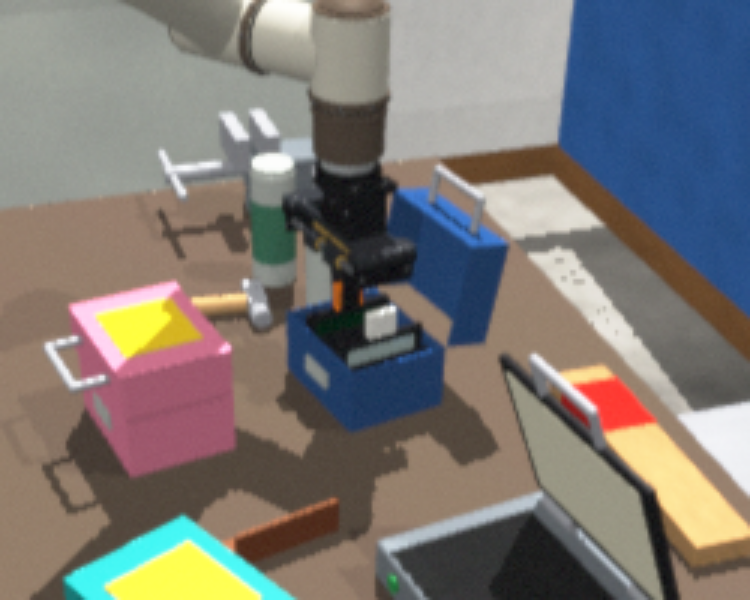

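The tab is gripped (gap 11.6 mm). I'll lift straight up.

Emit:
apply_moves(moves=[{"x": 0, "y": -0.008, "z": 0, "twist": 0, "claw": 1}, {"x": 0, "y": -0.012, "z": 0, "twist": 0, "claw": 1}, {"x": 0, "y": -0.016, "z": 0, "twist": 0, "claw": 1}, {"x": 0, "y": -0.02, "z": 0, "twist": 0, "claw": 1}, {"x": 0, "y": -0.02, "z": 0, "twist": 0, "claw": 1}, {"x": 0, "y": -0.02, "z": 0, "twist": 0, "claw": 1}, {"x": 0, "y": -0.02, "z": 0, "twist": 0, "claw": 1}, {"x": 0, "y": -0.02, "z": 0, "twist": 0, "claw": 1}, {"x": 0, "y": -0.02, "z": 0, "twist": 0, "claw": 1}, {"x": 0, "y": -0.015, "z": 0, "twist": 0, "claw": 1}, {"x": 0, "y": -0.01, "z": 0, "twist": 0, "claw": 1}, {"x": 0, "y": 0, "z": 0, "twist": 0, "claw": 1}])

```text
clock: 18.5
position: [0.6017, 0.268, 0.2768]
eef_rot: [0.704, -0.703, -0.069, 0.067]
contact_force: [-0.1, 0.5, -1.4]
finger_gap: 0.0118
```

```bash

python3 - <<'E'
from h import *
s,M,p=pose(); print(p.round(4),s["finger_gap"],s["contact_force"].round(1),s["clock"])
# target: plate centre in light frame x=-0.135,y=0 ; tab above
LO=LH-.100*np.array([np.cos(LY),np.sin(LY)]); tgt=LO-.135*np.array([np.cos(LY),np.sin(LY)])
print("light origin",LO,"target",tgt)
totool([*tgt,.149+.06-.0155],LY)
grab("side","s14")
a=cv2.imread("pics/s14.png"); cv2.imwrite("pics/s14z.png",cv2.resize(a[50:250,200:450],(750,600)))
E
```

```text
[0.6017 0.268  0.2768] 0.011833902310340306 [-0.1  0.5 -1.4] 18.5
light origin [ 0.61242399 -0.21534079] target [ 0.4785457  -0.23270753]
p [0.6017 0.268  0.2768] zyaw 1.7637 y [ 0.003  0.002 -1.   ] twist need -1.5069 alt 1.635 -4.648 shift world [-0.1232 -0.5007 -0.0833] shift tool now [-0.2172  0.0818 -0.4679] j [ 0.66  0.41  0.19  0.   -1.34 -2.04] F [-0.1  0.5 -1.4] gap 0.0118 t 18.5
shift in tool after twist [-0.4808  0.0818  0.1866]
```

View pics/s14z.png

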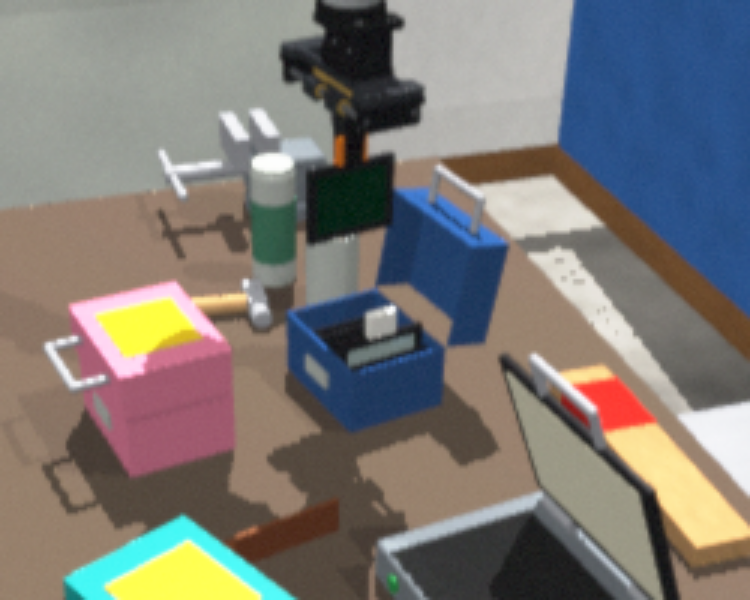

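The shade plate hangs clear of the case and the white-tab plate stays in its slot. I'll translate to the front of the light, then twist.

Emit:
apply_moves(moves=[{"x": -0.007, "y": 0, "z": -0.0156, "twist": 0, "claw": 1}, {"x": -0.0145, "y": 0, "z": -0.0312, "twist": 0, "claw": 1}, {"x": -0.0145, "y": 0, "z": -0.0312, "twist": 0, "claw": 1}, {"x": -0.0145, "y": 0, "z": -0.0312, "twist": 0, "claw": 1}, {"x": -0.0145, "y": 0, "z": -0.0312, "twist": 0, "claw": 1}, {"x": -0.0145, "y": 0, "z": -0.0312, "twist": 0, "claw": 1}, {"x": -0.0145, "y": 0, "z": -0.0312, "twist": 0, "claw": 1}, {"x": -0.0145, "y": 0, "z": -0.0312, "twist": 0, "claw": 1}])

```text
clock: 19.35
position: [0.5379, 0.0152, 0.2735]
eef_rot: [-0.704, 0.704, 0.067, -0.069]
contact_force: [0.4, -0.2, -1.2]
finger_gap: 0.0118
```

Emit:
apply_moves(moves=[{"x": -0.0145, "y": 0, "z": -0.0312, "twist": 0, "claw": 1}, {"x": -0.0145, "y": 0, "z": -0.0312, "twist": 0, "claw": 1}, {"x": -0.0145, "y": 0, "z": -0.0312, "twist": 0, "claw": 1}, {"x": -0.0145, "y": 0, "z": -0.0312, "twist": 0, "claw": 1}, {"x": -0.0145, "y": 0, "z": -0.0312, "twist": 0, "claw": 1}, {"x": -0.0145, "y": 0, "z": -0.0312, "twist": 0, "claw": 1}, {"x": -0.0145, "y": 0, "z": -0.0312, "twist": 0, "claw": 1}, {"x": -0.007, "y": 0, "z": -0.0156, "twist": 0, "claw": 1}, {"x": 0, "y": 0, "z": 0, "twist": 0, "claw": 1}])

```text
clock: 20.25
position: [0.4759, -0.2352, 0.2733]
eef_rot: [0.704, -0.704, -0.066, 0.068]
contact_force: [0.7, 0.1, -1.6]
finger_gap: 0.0121
```

Emit:
apply_moves(moves=[{"x": 0, "y": 0, "z": 0, "twist": -0.07, "claw": 1}, {"x": 0, "y": 0, "z": 0, "twist": -0.13, "claw": 1}, {"x": 0, "y": 0, "z": 0, "twist": -0.14, "claw": 1}, {"x": 0, "y": 0, "z": 0, "twist": -0.14, "claw": 1}, {"x": 0, "y": 0, "z": 0, "twist": -0.14, "claw": 1}, {"x": 0, "y": 0, "z": 0, "twist": -0.14, "claw": 1}, {"x": 0, "y": 0, "z": 0, "twist": -0.14, "claw": 1}, {"x": 0, "y": 0, "z": 0, "twist": -0.14, "claw": 1}, {"x": 0, "y": 0, "z": 0, "twist": -0.14, "claw": 1}, {"x": 0, "y": 0, "z": 0, "twist": -0.14, "claw": 1}, {"x": 0, "y": 0, "z": 0, "twist": -0.13, "claw": 1}, {"x": 0, "y": 0, "z": 0, "twist": -0.07, "claw": 1}])

```text
clock: 21.45
position: [0.4772, -0.2325, 0.2737]
eef_rot: [0.463, -0.462, -0.535, 0.535]
contact_force: [-0.4, -0.1, -1.7]
finger_gap: 0.0115
```

```bash

python3 - <<'E'
from h import *
totool([.4785,-.2327,.149+.06-.0155],LY)
grab("side","s15")
E
```

```text
p [ 0.4772 -0.2325  0.2737] zyaw -2.9951 y [-0.002  0.001 -1.   ] twist need 0.0175 alt 3.159 -3.124 shift world [ 0.0013 -0.0002 -0.0802] shift tool now [-0.0004  0.0802 -0.0014] j [-0.15  0.19 -0.14 -0.   -1.25  0.29] F [-0.4 -0.1 -1.7] gap 0.0115 t 21.45
shift in tool after twist [-0.0004  0.0802 -0.0013]
```

View pics/s15.png

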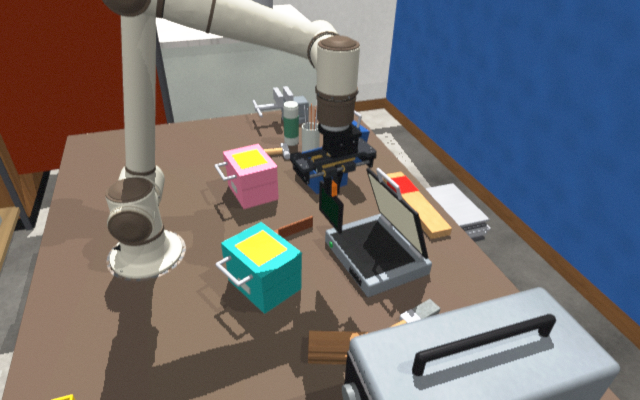

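The plate (330,205) now faces the light, whose lid is still up. I'll lower it to the face's height.

Emit:
apply_moves(moves=[{"x": 0, "y": 0.01, "z": 0, "twist": 0.017, "claw": 1}, {"x": 0, "y": 0.015, "z": 0, "twist": 0, "claw": 1}, {"x": 0, "y": 0.018, "z": 0, "twist": 0, "claw": 1}, {"x": 0, "y": 0.018, "z": 0, "twist": 0, "claw": 1}, {"x": 0, "y": 0.012, "z": 0, "twist": 0, "claw": 1}, {"x": 0, "y": 0.007, "z": 0, "twist": 0, "claw": 1}, {"x": 0, "y": 0, "z": 0, "twist": 0, "claw": 1}, {"x": 0, "y": 0, "z": 0, "twist": 0, "claw": 1}, {"x": 0, "y": 0, "z": 0, "twist": 0, "claw": 1}, {"x": 0, "y": 0, "z": 0, "twist": 0, "claw": 1}])

```text
clock: 22.5
position: [0.4783, -0.2333, 0.1952]
eef_rot: [-0.467, 0.468, 0.53, -0.53]
contact_force: [-0.1, -0.2, -1.3]
finger_gap: 0.0119
```

```bash

python3 - <<'E'
from h import *
totool([.4785,-.2327,.149+.06-.0155],LY); print(arm.read_state()["joint_vel"].round(4))
lid()
LO=LH-.1*np.array([np.cos(LY),np.sin(LY)]); lx=np.array([np.cos(LY),np.sin(LY),0]); ly=np.array([-np.sin(LY),np.cos(LY),0])
for n in ("side","scene"):
    f=grab(n,n+"16"); q=f["P"]-np.r_[LO,0]; X,Y,Z=q@lx,q@ly,q[...,2]
    m=f["ok"]&(abs(X+.135)<.03)&(abs(Y)<.08)&(Z>.1)&(Z<.19)
    A=np.stack([X[m],Y[m],Z[m]],1); c=A.mean(0); print(n,len(A),A.min(0).round(3),A.max(0).round(3))
    nr=np.linalg.svd(A-c,full_matrices=False)[2][2]; print("c",c.round(3),"normal in light frame",nr.round(3))
a=cv2.imread("pics/side16.png"); cv2.imwrite("pics/s16z.png",cv2.resize(a[100:300,250:450],(600,600)))
a=cv2.imread("pics/scene16.png"); cv2.imwrite("pics/c16z.png",cv2.resize(a[100:280,160:460],(800,480)))
E
```

```text
p [ 0.4783 -0.2333  0.1952] zyaw -3.0167 y [ 0.002 -0.    -1.   ] twist need -0.0041 alt 3.137 -3.146 shift world [ 0.0002  0.0006 -0.0017] shift tool now [ 0.0006  0.0017 -0.0003] j [-0.15  0.25 -0.26  0.   -1.06  0.27] F [-0.1 -0.2 -1.3] gap 0.0119 t 22.5
shift in tool after twist [ 0.0006  0.0017 -0.0003]
[-0.002   0.0012 -0.004  -0.0021  0.0009  0.0021]
side 939 lid angle 1.214 n [0.937 0.007 0.349]
scene 2728 lid angle 1.213 n [0.937 0.006 0.35 ]
side 537 [-0.142 -0.054  0.105] [-0.131  0.061  0.19 ]
c [-0.138 -0.003  0.147] normal in light frame [ 1.     0.01  -0.001]
scene 467 [-0.143 -0.052  0.111] [-0.122  0.058  0.19 ]
c [-0.132  0.001  0.15 ] normal in light frame [ 1.    -0.007 -0.003]
```

View pics/s16z.png

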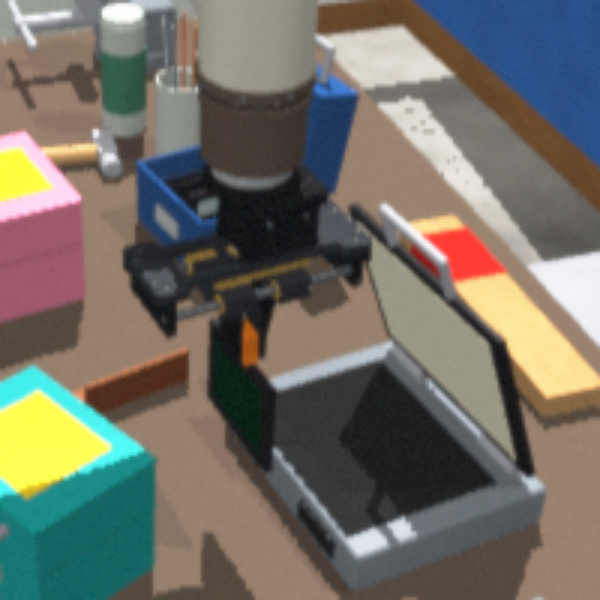

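View pics/c16z.png

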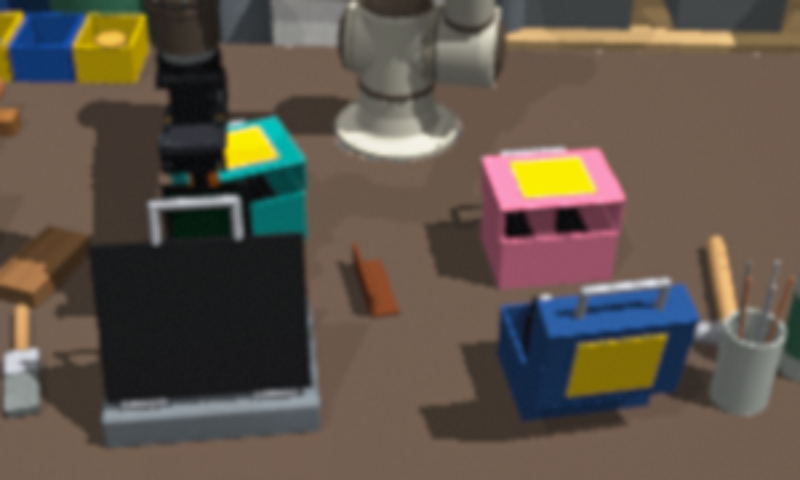

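The side picture shows the plate upright in front of the light, touching nothing. It is centred at (-0.135, 0, 0.149) in the light's frame, its normal is within 0.01 rad of the light's x axis, and the lid is at 1.214 rad. I'll hand in.

```bash
python3 -c "
from cell import arm
print(arm.sign_off())"
```

```text
the job is handed in; nothing more can be done
None
```

I raised the light's lid, opened the blue case's flap and drew out the orange-tabbed plate. I handed the job in at about 22.7 s of the 72 s, with the gripper still holding the plate in front of the light. No verdict was reported.

| Last check | Measured | Allowed |
|---|---|---|
| Lid angle (both cameras) | 1.21 rad (69.5°) | 1.047 to 1.396 rad |
| Plate centre, in front of the light's origin | 135 mm (about 20 cm from the lit face) | 60 to 220 mm |
| Plate centre, sideways | within 3 mm | 60 mm |
| Plate centre, height | about 149 mm | 85 to 240 mm |
| Plate upright and facing the light | within about 0.01 rad | 0.26 and 0.35 rad |
| Grip | gap 11.9 mm on the 12 mm tab, 40 N set | above 1 N contact |

- **White-tabbed plate:** it was still in its slot in the pictures taken after the shade plate came out.
- **Bystanders:** none was seen to move in the side and scene views. I did not measure their positions again at the end.
- **Disagreements:** none of the checks failed. The two cameras differ by about 6 mm on the plate's distance from the light, mostly because they see opposite faces of the 8 mm plate.
- **Lid hinge:** while I lifted the lid there was a sideways force of up to 12 N, so my hinge estimate was probably a few mm off. The lid stayed where I left it.

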